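Clear the gem-polishing bench and set up the flattening stone

ROBOT

A 7-joint arm with a two-finger parallel gripper is mounted at the origin on the work surface. World frame = base frame: x ahead of the robot, y to its left, z up, the work surface at z = 0. Lengths are in m, angles in rad, forces in N, time in s.
With the tool pointing down it reaches from about 0.4 to 0.85 m from the base axis. Payload 4.5 kg.
Tool frame: the origin (TCP) lies between the finger pads; the fingertips stand r.tip_reach ahead of it and the grasp point (between the pads) lies 3 mm ahead of it (r.tip_reach is the distance from the TCP to the fingertips, in m); z points along the fingers, y is the line along which they close (so a half turn about z gives the same grasp; the last joint's range is limited). The gripper opens to 88 mm and grips with 3 to 60 N. Pads are 18 mm wide; open, the fingers measure 123 mm over their backs; the gripper's body (75 mm by 187 mm) begins 45 mm behind the grasp point.
Start: joints at [-1.154, 0.689, -0.195, 1.565, 0.157, 0.902, -0.215], TCP at [0.233, 0.58, 0.261] pointing down, gripper open.
Joint ranges: [-3.01, 3.01], [-0.46, 2.08], [-1.47, 1.51], [0.13, 2.56], [-1, 4.14], [0.04, 2.09], [-2.66, 2.66]. Speed limits (rad/s): [2.57, 2.57, 3.14, 3.14, 3.14, 3.14, 3.14].

INTERFACE

Orientations are given as a unit quaternion [x, y, z, w].
In Python, from plant import r gives the robot as it stands.
- The arm moves only by the tool step_arm, never from a script. Its argument "motion" is a list of rows, each an object with "dp": the shift along the tool's x, y, z in mm, a list of three; "twist": the turn, a rotation vector about the tool's x, y, z in rad, a list of three; "hand": the opening, from -1 (shut) to 1 (fully open). In form: [{"dp": [dx, dy, dz], "twist": [rx, ry, rz], "hand": hand}, ...]. A call has 1 to 5 rows; each row is the pose to reach, as a shift and turn from the pose commanded when the call began, along the tool's axes at that moment; what a row does not reach only later rows make up. A row lasts 1/8 s, in which the tool goes at most 62.5 mm and 10.7 degrees, less where a joint would pass 70% of its speed; a pose out of reach is approached as far as the arm can. A call with a gripper value outside its range is refused whole. The fingers move at their own pace and stop on an object; "force" is the grip in N (left out, the last holds). Time passes only in rows, so rows that repeat a pose let the fingers close. It gives the time, the measured TCP pose, the force, the opening and the grip force at its end, in the units of the state.
- r.get_state(): the state, without advancing time (a new reading comes with each control period).
- r.snapshot(name): name is "scene" or "top"; returns a dict with "pixels" (400x640x3 uint8, red, green, blue), "depth" (400x640 float32, m along the optical axis (not along the pixel's ray), 0 where there is no reading), "fx", "fy", "cx", "cy" (pixels), "xyz" and "orientation" of the camera in the world. Camera axes: x right, y down, z forward; pixel columns grow to the right and rows downward; lengths in m; the calibration is good to about 2 mm. A picture is of the moment at which its call begins.
- r.finish_job(): hands the job in; it is judged then, once.
Trained networks look in the newest picture that a camera, given by its name, has taken for a name from the list of things; names that differ only in an ending like _2 or _b are one class to them, and where a whole thing is asked for, a point or a joint stands for the part that bears it (a point fixed in the world has none). Each returns a list of dicts, best first, with "score" (0 to 1); they miss things now and then, are a little off and sometimes report something else, mostly with a low value. They report only what shows in the picture. A call takes as long as a camera call.
- r.search_frame(camera, thing): "at" ([x, y, z] in m, in the coordinates of the camera as it stood for that picture, good to about 4 mm: the middle of the surface that is visible of it).
The state is a dict: "clock": time; "q": joint angles; "qd": joint speeds; "joint_torque": joint torques, N m; "tool_pos": TCP position; "eef_rot": TCP orientation; "contact_force": force on the tool from outside, world axes, zero at the start; "moment": the same for the moment, N m; "opening": opening from 0.0 (shut) to 1.0 (fully open); "finger_force": force on a finger pad.
Only numpy, scipy, OpenCV 4.12 (cv2) and the standard library are available. Lean on these libraries where they do the work, as an engineer would, in place of code of your own. Each camera call takes 0.05 s, during which the arm holds its last target. There are 200 camera calls.

TASK

Clear the polishing bench: put every dop (the brass pots with an upright steel stem) in the metal bin and every polishing stick (the flat wooden bars) in the wooden tray, lying flat in it. On the marble surface plate, turn the flattening stone over so that its grooved face is up, and lay the steel straightedge on the plate flush along one of the stone's two long edges, centred on it, ready to check that edge. Leave the loupe and the tweezers where they are.

Things in the scene. Friction and masses are not known exactly. Their poses are not given: they have to be found in the camera images.
- plate: Marble surface plate, fixed, 240 (x) x 260 (y) x 20 thick; its top is 20 above the bench. Origin: centre of its underside; z up.
- bin: Open aluminium bin for dops, fixed, outer 170 (x) x 140 (y) x 55 high, walls and floor 5 thick. Origin: centre of its underside.
- tray: Open low wooden tray for sticks, fixed, outer 190 (x) x 160 (y) x 35 high, walls and floor 5 thick. Origin: centre of its underside.
- stone: Flattening stone on the surface plate: grey block 100 long (x) x 60 wide (y) x 26 thick (z), 0.4 kg. One large face has a grid of dark grooves, the other is plain and up at the start. Origin: centre of the GROOVED face; z points from it to the plain face (up at the start, down when turned over). It can stand on its 26 x 60 end and be gripped across its 60 width.
- straightedge: Steel straightedge: flat base 150 long (x) x 30 wide (y) x 10 thick, with a grip bar 70 long (x) x 14 wide (y) standing on its middle from height 10 to height 50. 0.35 kg. Origin: centre of its underside; z up. Starts on the bench.
- dop1: Dop: brass pot of diameter 38, 30 high, with a steel stem of diameter 12 upright on its axis up to height 85 (a 24 wide brass collar at its foot, up to height 38). 0.15 kg. Origin: centre of its underside; z runs up the stem. Stands on the bench. May be absent.
- dop2: Dop: brass pot of diameter 38, 30 high, with a steel stem of diameter 12 upright on its axis up to height 85 (a 24 wide brass collar at its foot, up to height 38). 0.15 kg. Origin: centre of its underside; z runs up the stem. Stands on the bench. May be absent.
- dop3: Dop: brass pot of diameter 38, 30 high, with a steel stem of diameter 12 upright on its axis up to height 85 (a 24 wide brass collar at its foot, up to height 38). 0.15 kg. Origin: centre of its underside; z runs up the stem. Stands on the surface plate. May be absent.
- stick1: Polishing stick: plain flat wooden bar 130 long (x) x 18 wide (y) x 12 thick (z), half of it dark. 0.04 kg. Origin: centre of its underside. Lies on the bench. May be absent.
- stick2: Polishing stick: plain flat wooden bar 130 long (x) x 18 wide (y) x 12 thick (z), half of it dark. 0.04 kg. Origin: centre of its underside. Lies on the bench. May be absent.
- stick3: Polishing stick: plain flat wooden bar 130 long (x) x 18 wide (y) x 12 thick (z), half of it dark. 0.04 kg. Origin: centre of its underside. Lies on the surface plate. May be absent.
- loupe: Bystander: folding loupe, steel drum of diameter 34, 24 high, with a short arm; loose on the bench among the task's things. Origin: centre of the drum's underside.
- tweezers: Bystander: steel tweezers 130 long, 8 high, loose on the bench beyond the plate. Origin: middle, underside.

How it is judged:
At the end, for the whole second after the job is handed in: Dops in the bin, sticks level (0.2 rad) in the tray; stone flat on the plate, grooves up; straightedge flat on the plate along a long side of the stone: parallel within 0.04 rad, gap under 3 mm, middles within 35 mm along the edge; all at rest (x of dop1 in the frame of bin between -0.08 and 0.08 m and y of dop1 in the frame of bin between -0.065 and 0.065 m and z of dop1 in the frame of bin between -0.005 and 0.045 m and linear speed of each of dop1, dop2, dop3, stick1, stick2, stick3 below 0.03 m/s and x of dop2 in the frame of bin between -0.08 and 0.08 m and y of dop2 in the frame of bin between -0.065 and 0.065 m and z of dop2 in the frame of bin between -0.005 and 0.045 m and x of dop3 in the frame of bin between -0.08 and 0.08 m and y of dop3 in the frame of bin between -0.065 and 0.065 m and z of dop3 in the frame of bin between -0.005 and 0.045 m and x of stick1 in the frame of tray between -0.088 and 0.088 m and y of stick1 in the frame of tray between -0.074 and 0.074 m and z of stick1 in the frame of tray between -0.005 and 0.034 m and angle between stick1's own x axis and vertical between 1.37 and 1.77 rad and x of stick2 in the frame of tray between -0.088 and 0.088 m and y of stick2 in the frame of tray between -0.074 and 0.074 m and z of stick2 in the frame of tray between -0.005 and 0.034 m and angle between stick2's own x axis and vertical between 1.37 and 1.77 rad and x of stick3 in the frame of tray between -0.088 and 0.088 m and y of stick3 in the frame of tray between -0.074 and 0.074 m and z of stick3 in the frame of tray between -0.005 and 0.034 m and angle between stick3's own x axis and vertical between 1.37 and 1.77 rad and angle between stone's own z axis and vertical above 3.06 rad and x of stone in the frame of plate between -0.12 and 0.12 m and y of stone in the frame of plate between -0.13 and 0.13 m and z of stone in the frame of plate between 0.042 and 0.05 m and angle between straightedge's own z axis and vertical below 0.06 rad and z of straightedge in the frame of plate between 0.016 and 0.024 m and angle between the x axis of straightedge and the x axis of stone, either way round below 0.04 rad and x of straightedge in the frame of stone between -0.035 and 0.035 m and (y of straightedge in the frame of stone between 0.042 and 0.048 m or y of straightedge in the frame of stone between -0.048 and -0.042 m) and linear speed of each of stone, straightedge below 0.02 m/s); the robot touches nothing.
It fails at once if the loupe is moved more than 30 mm (distance of loupe from where it was at the start of the episode above 0.03 m).
It fails at once if the tweezers is moved more than 30 mm (distance of tweezers from where it was at the start of the episode above 0.03 m).
Of dop1, dop2, dop3, stick1, stick2, stick3 only 4 to 6 are there at a start; the rules pass over those that are not, and their reading is None.
At some moment in a run one of dop1, dop2, dop3, stick1, stick2, stick3, straightedge, stone may be knocked a few centimetres aside while the robot is not near it.
It also fails if it takes over 210 s, if anything falls off the work surface, if the arm or the gripper's body presses on something with over 40 N, if the wrist force passes 120 N, or if a joint passes its speed limit or range.

## Working session

There is one attempt and no reset: what is moved stays moved. The work goes in short steps, Python scripts to look and compute and a tool call to move; the robot and the scene stay as the last step left them, time stands still between calls to the robot, and variables do not carry over. Pictures are saved under pics/ and viewed, at most 14 in all, crops included, and the job is handed in when it is done.

Besides the shell and the picture viewer there is one more tool, called after "Request:" as a command line: name --argument value ..., lists and objects as JSON in quotes. step_arm: Moves the arm, as the interface text tells. Its arguments: {"type":"object","properties":{"motion":{"type":"array"},"force":{"type":"number"}},"required":["motion"]}

```bash
ls; mkdir -p pics; cat > h.py <<'E'
import numpy as np, cv2
from scipy.spatial.transform import Rotation as R
from plant import r
def snap(n):
    s=r.snapshot(n); s['R']=R.from_quat(s['orientation']).as_matrix(); s['t']=np.array(s['xyz']); return s
def cloud(s):
    d=s['depth']; v,u=np.mgrid[0:d.shape[0],0:d.shape[1]]
    P=np.stack([(u-s['cx'])/s['fx']*d,(v-s['cy'])/s['fy']*d,d],-1)
    W=P@s['R'].T+s['t']; W[d==0]=np.nan; return W
def save(s,f,box=None):
    im=s['pixels'][:,:,::-1]
    if box: a,b,c,d=box; im=im[b:d,a:c]; 
    cv2.imwrite('pics/'+f,im)
def find(s,cam,thing,k=3):
    return [(np.round(s['R']@np.array(d['at'])+s['t'],4).tolist(),round(d['score'],2)) for d in r.search_frame(cam,thing)[:k+1]]
E
python3 - <<'E'
from h import *
print(r.get_state(), r.tip_reach)
for c in ['top','scene']:
    s=snap(c); save(s,c+'0.png'); print(c,s['t'],s['R'].round(3).tolist(),s['fx'],s['cx'],s['cy'])
    for t in ['plate','bin','tray','stone','straightedge','dop1','stick1','loupe','tweezers']: print(t,find(s,c,t))
E
```

```text
pics
{'clock': 0.0, 'q': array([-1.15420191,  0.68995569, -0.19454796,  1.5663753 ,  0.15730387,
        0.90249992, -0.21508407]), 'qd': array([-5.99641166e-04, -5.21994902e-04,  3.59448904e-05,  1.70342351e-03,
       -1.55682268e-04,  3.54219008e-04, -1.04283409e-03]), 'joint_torque': array([-4.80202671e-04, -5.27578318e+01, -1.26729213e+00, -1.53432173e+01,
       -5.26104087e-02,  6.38855170e-03,  1.61770677e-04]), 'tool_pos': array([0.23324751, 0.57918932, 0.25992019]), 'eef_rot': array([ 1.90165503e-01,  9.81751614e-01, -9.14523058e-04, -1.16012185e-04]), 'contact_force': array([ 0.39084557, -1.00899234, -0.04708003]), 'moment': array([ 0.01016422, -0.07009528, -0.00336698]), 'finger_force': 0.0, 'opening': 1.0021317689545044} 0.022
top [ 0.35118648 -0.00250601  1.38543064] [[0.019, -0.979, 0.204], [-1.0, -0.019, 0.005], [-0.001, -0.204, -0.979]] 476.3191075994174 312.40121744079255 196.7278497269146
plate [([0.5834, 0.0057, 0.0166], 0.88)]
bin [([0.6086, -0.3198, 0.0065], 0.86)]
tray [([0.6148, 0.3167, 0.0051], 0.71)]
stone [([0.5869, -0.0536, 0.0435], 0.67)]
straightedge [([
[... 452 characters left out ...]
7 200.54354929264088
plate [([0.6136, 0.0163, 0.0148], 0.7)]
bin [([0.6043, -0.3241, 0.0144], 0.68), ([0.5921, -0.0522, 0.0429], 0.64)]
tray [([0.6091, 0.3133, 0.0076], 0.61)]
stone [([0.5903, -0.0485, 0.0445], 0.81), ([0.4279, -0.4138, 0.0128], 0.7)]
straightedge [([0.4393, -0.3147, 0.0167], 0.82)]
dop1 [([0.647, 0.0821, 0.0489], 0.81), ([0.4498, 0.2233, 0.0181], 0.71), ([0.4423, 0.413, 0.0095], 0.68), ([0.4449, 0.3049, 0.0341], 0.57)]
stick1 [([0.4253, -0.4133, 0.0121], 0.78), ([0.5434, 0.0445, 0.0338], 0.73), ([0.4414, 0.4125, 0.0063], 0.5)]
loupe [([0.4487, 0.2228, 0.0159], 0.44)]
tweezers [([0.7874, 0.0543, 0.009], 0.61), ([0.4434, 0.3024, 0.031], 0.56), ([0.608, 0.3167, 0.0094], 0.47)]
```

View pics/top0.png

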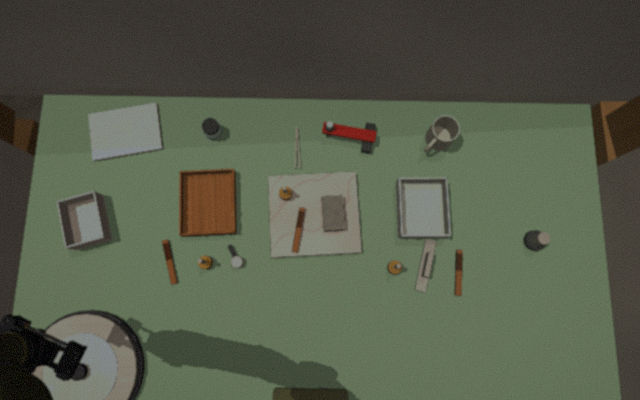

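View pics/scene0.png

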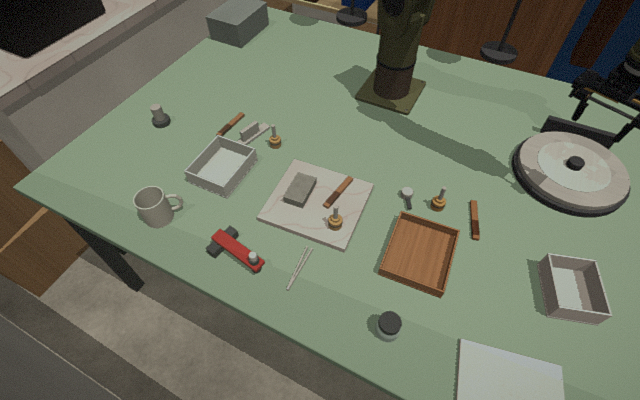

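```bash
cat >> h.py <<'E'
def rect(c,lo,hi,rad):
    "planar fit of points near c(xy) with z in lo..hi: centre, yaw of long axis (deg), size(mm), z from both clouds"
    for n in ('top','scene'):
        W=cloud(snap(n)).reshape(-1,3); m=(np.hypot(W[:,0]-c[0],W[:,1]-c[1])<rad)&(W[:,2]>lo)&(W[:,2]<hi)
        p=W[m]
        if len(p)<10: print(n,'few',len(p)); continue
        (cx,cy),(w,h),a=cv2.minAreaRect((p[:,:2]*1000).astype(np.float32))
        if h>w: a+=90; w,h=h,w
        a=(a+90)%180-90
        print(n,len(p),'c',round(cx,1),round(cy,1),'size',round(w,1),round(h,1),'yaw',round(a,1),'z90',np.percentile(p[:,2],[5,50,95]).round(4),'mean',(p.mean(0)*1000).round(1))
E
python3 - <<'E'
from h import *
for n,c,lo,hi,rad in [('plate',(.59,0),.015,.025,.2),('stone',(.588,-.051),.035,.06,.075),('se_base',(.441,-.317),.005,.018,.095),('se_bar',(.441,-.317),.04,.06,.095),
  ('dopA pot',(.441,.303),.02,.034,.035),('dopA stem',(.441,.303),.045,.1,.035),('dopB pot',(.64,.081),.043,.054,.04),('dopB stem',(.64,.081),.07,.12,.04),
  ('stickA',(.443,.411),.006,.018,.085),('stickB',(.426,-.414),.006,.018,.085),('stickC',(.54,.045),.027,.04,.075),
  ('bin',(.606,-.32),.045,.07,.13),('tray',(.612,.315),.028,.045,.14),('loupe',(.448,.222),.015,.035,.04)]:
    print('##',n); rect(c,lo,hi,rad)
E
```

```text
## plate
top 5576 c 588.0 -0.2 size 260.2 240.7 yaw -85.9 z90 [0.0161 0.02   0.0238] mean [585.    2.2  20. ]
scene 5015 c 583.2 -1.4 size 261.2 243.1 yaw -85.9 z90 [0.0171 0.0198 0.0225] mean [596.8   8.8  19.8]
## stone
top 735 c 587.5 -54.7 size 101.4 60.3 yaw 4.9 z90 [0.0409 0.046  0.051 ] mean [586.1 -54.7  45.9]
scene 649 c 584.3 -55.1 size 104.3 61.5 yaw 5.3 z90 [0.0405 0.0456 0.0482] mean [587.2 -53.3  45.2]
## se_base
top 504 c 436.9 -323.1 size 181.3 175.8 yaw -3.6 z90 [0.0052 0.0096 0.0148] mean [ 446.4 -323.4    9.5]
scene 283 c 454.1 -316.3 size 159.7 154.6 yaw 34.9 z90 [0.0056 0.0101 0.0168] mean [ 454.7 -316.5   10.3]
## se_bar
top 233 c 481.2 -289.0 size 130.0 104.1 yaw -17.9 z90 [0.0422 0.0498 0.0576] mean [ 471.9 -314.5   49.8]
scene 231 c 477.0 -294.2 size 135.7 99.3 yaw -19.6 z90 [0.041  0.0486 0.0558] mean [ 479.2 -309.5   48.5]
## dopA pot
top 88 c 440.5 305.8 size 37.1 36.4 yaw -8.9 z90 [0.0224 0.0287 0.0332] mean [440.1 303.2  28.5]
scene 98 c 437.7 306.5 size 37.4 36.6 yaw -50.8 z90 [0.0216 0.029  0.033 ] mean [444.5 306.6  28.4]
## dopA stem
top 30 c 440.7 3
[... 1161 characters left out ...]
129.2 80.8 yaw -8.1 z90 [0.0282 0.0318 0.0344] mean [538.7  41.5  31.7]
## bin
top 526 c 586.2 -314.1 size 217.0 141.4 yaw 1.6 z90 [0.0461 0.0536 0.0588] mean [ 610.6 -315.1   53.1]
scene 539 c 584.3 -314.5 size 215.5 143.2 yaw 1.3 z90 [0.0458 0.0524 0.0563] mean [ 609.1 -313.2   51.6]
## tray
top 491 c 615.0 311.1 size 191.2 161.6 yaw 4.2 z90 [0.0293 0.0344 0.0394] mean [615.  313.8  34.3]
scene 653 c 610.3 310.2 size 193.1 160.0 yaw 4.1 z90 [0.029  0.0341 0.037 ] mean [616.4 314.3  33.7]
## loupe
top 139 c 455.7 218.6 size 56.5 32.9 yaw 7.5 z90 [0.0164 0.0229 0.0284] mean [448.2 218.8  22.6]
scene 134 c 454.8 224.2 size 62.7 30.6 yaw 33.2 z90 [0.0156 0.0236 0.0269] mean [449.2 219.9  22.1]
```

The top view shows all 6 items: dops at px (286,193), (205,263) and (395,267), and sticks at (299,230), (169,262) and (459,272). The stone is at (333,213), the straightedge at (426,265), the bin at (425,208), the tray at (208,203), the loupe at (236,260) and the tweezers at (297,148). The scene view agrees. Next I'll get clean clustered fits.

```bash
cat >> h.py <<'E'
def fit(S,c,lo,hi,rad=.1,quiet=False,gap=5):
    "connected cluster nearest c in z band; returns avg centre(mm),yaw"
    out=[]
    for n in S:
        W=S[n]; m=(np.hypot(W[...,0]-c[0],W[...,1]-c[1])<rad)&(W[...,2]>lo)&(W[...,2]<hi)
        p=W[m]
        if len(p)<8: print('  ',n,'few'); continue
        k=np.round((p[:,:2]-np.array(c))*1000).astype(int)+150
        g=np.zeros((300,300),np.uint8); g[k[:,1],k[:,0]]=1
        g=cv2.morphologyEx(g,cv2.MORPH_DILATE,np.ones((gap,gap)))
        nl,L=cv2.connectedComponents(g); lab=L[k[:,1],k[:,0]]
        b=min((l for l in set(lab) if (lab==l).sum()>=8),key=lambda l:np.hypot(*(k[lab==l]-150).T).min(),default=0)
        q=p[lab==b]
        (cx,cy),(w,h),a=cv2.minAreaRect((q[:,:2]*1000).astype(np.float32))
        if h>w: a+=90; w,h=h,w
        a=(a+90)%180-90
        e,v=np.linalg.eigh(np.cov(q[:,:2].T)); pa=(np.degrees(np.arctan2(v[1,1],v[0,1]))+90)%180-90
        print('  ',n,len(q),'c',round(cx,1),round(cy,1),'size',round(w,1),round(h,1),'yaw',round(a,1),'pca',round(pa,1),'z',(np.percentile(q[:,2],[5,50,95])*1000).round(1),'mean',(q[:,:2].mean(0)*1000).round(1))
def clouds(): return {n:cloud(snap(n)) for n in ('top','scene')}
E
python3 - <<'E'
from h import *
S=clouds()
for n,c,lo,hi,rad in [('se_base',(.48,-.30),.005,.018,.1),('se_bar',(.441,-.317),.04,.06,.05),('dopC pot',(.435,-.245),.02,.034,.035),('dopC stem',(.435,-.245),.045,.1,.035),
  ('stickA',(.443,.411),.006,.018,.085),('stickB',(.426,-.414),.006,.018,.085),('stickC',(.54,.045),.027,.04,.075),
  ('bin',(.606,-.39),.049,.07,.17),('loupe',(.448,.222),.015,.035,.06)]:
    print('##',n); fit(S,c,lo,hi,rad)
E
```

```text
## se_base
   top 346 c 455.6 -324.2 size 159.6 40.9 yaw -18.0 pca -14.5 z [ 5.8  9.9 15.8] mean [ 451.9 -321.1]
   scene 152 c 433.0 -320.0 size 111.4 30.6 yaw -15.8 pca -15.7 z [ 6.6  9.8 16. ] mean [ 435.6 -315.4]
## se_bar
   top 147 c 445.8 -322.6 size 70.0 15.8 yaw -14.1 pca -14.1 z [43.5 49.2 53.4] mean [ 445.2 -321.7]
   scene 108 c 443.9 -321.5 size 69.7 21.3 yaw -17.0 pca -14.7 z [41.2 48.1 52. ] mean [ 444.3 -321.6]
## dopC pot
   top 90 c 437.5 -231.1 size 36.9 35.1 yaw -44.4 pca 36.0 z [22.7 28.8 33.2] mean [ 436.1 -228.9]
   scene 68 c 437.0 -230.3 size 37.2 32.1 yaw -42.4 pca -47.7 z [21.3 28.6 32.8] mean [ 440.6 -227.5]
## dopC stem
   top 26 c 436.5 -231.0 size 10.8 9.0 yaw 83.2 pca 58.1 z [47.8 81.7 87. ] mean [ 436.4 -230. ]
   scene 45 c 435.0 -231.9 size 12.1 11.5 yaw 32.0 pca -60.9 z [47.7 69.1 85.7] mean [ 436.2 -230.8]
## stickA
   top 305 c 441.5 412.9 size 130.0 24.8 yaw 17.2 pca 16.6 z [ 7.3 11.4 15.9] mean [442.3 412. ]
   scene 289 c 437.1 411.5 size 131.9 19.9 yaw 15.8 pca 16.7 z [ 8.1 12.  14.8] mean [442.1 412.1]
## stickB
   top 306 c 427.3 -417.6 size 130.4 22.1 yaw -4.7 pca -4.5 z [ 7.  11.5 16. ] mean [ 426.1 -416.1]
   scene 168 c 423.8 -416.2 size 131.9 21.1 yaw -4.4 pca -4.7 z [ 6.7 11.6 15. ] mean [ 425.9 -415.8]
## stickC
   top 270 c 538.4 44.1 size 128.9 22.0 yaw -10.0 pca -8.4 z [27.8 31.9 36.4] mean [538.1  43.5]
   scene 240 c 536.3 43.9 size 129.0 19.5 yaw -9.1 pca -8.4 z [28.3 31.8 34.5] mean [539.5  43.2]
## bin
   top 429 c 608.9 -313.6 size 169.4 141.7 yaw 1.3 pca 0.6 z [50.2 54.4 59.5] mean [ 608.3 -314.9]
   scene 279 c 606.2 -313.2 size 171.3 144.1 yaw 0.7 pca 60.1 z [49.4 53.1 56.4] mean [ 642.  -323.3]
## loupe
   top 143 c 460.5 220.6 size 67.7 32.6 yaw 12.8 pca 26.5 z [16.3 22.8 28.9] mean [450.  219.7]
   scene 139 c 459.4 222.1 size 70.0 31.7 yaw 20.3 pca 29.7 z [15.8 23.1 26.8] mean [451.  220.9]
```

Request:
step_arm --motion '[{"dp":[0,0,0],"twist":[0,0,-0.15],"hand":-0.2},{"dp":[0,0,0],"twist":[0,0,-0.3],"hand":-0.2},{"dp":[0,0,0],"twist":[0,0,-0.382],"hand":-0.2}]'

```text
clock: 2.88
tool_pos: [0.2335, 0.5798, 0.2607]
eef_rot: [-0.001, 1.0, 0.0, -0.0]
contact_force: [-0.9, 0.3, -0.6]
opening: 0.682
finger_force: 0.0
```

Request:
step_arm --motion '[{"dp":[-40,-54,20],"twist":[0,0,0],"hand":-0.3},{"dp":[-77,-102,38],"twist":[0,0,0],"hand":-0.3},{"dp":[-113,-150,55],"twist":[0,0,0],"hand":-0.3},{"dp":[-149,-198,73],"twist":[0,0,0],"hand":-0.3},{"dp":[-185,-246,91],"twist":[0,0,0],"hand":-0.3}]'

```text
clock: 3.5
tool_pos: [0.4147, 0.3389, 0.1719]
eef_rot: [0.0, 1.0, 0.0, 0.0]
contact_force: [1.0, 0.4, -0.9]
opening: 0.349
finger_force: 0.0
```

Request:
step_arm --motion '[{"dp":[-20,-28,10],"twist":[0,0,0],"hand":-0.3},{"dp":[-20,-28,10],"twist":[0,0,0],"hand":-0.3}]'

```text
clock: 3.75
tool_pos: [0.4352, 0.3085, 0.1614]
eef_rot: [0.004, 1.0, -0.002, -0.0]
contact_force: [0.2, 0.2, -0.2]
opening: 0.35
finger_force: 0.0
```

Request:
step_arm --motion '[{"dp":[0,0,30],"twist":[0,0,0],"hand":-0.3},{"dp":[0,0,70],"twist":[0,0,0],"hand":-0.3},{"dp":[0,0,94],"twist":[0,0,0],"hand":-0.3},{"dp":[0,0,94],"twist":[0,0,0],"hand":-0.3}]'

```text
clock: 4.25
tool_pos: [0.4317, 0.3136, 0.0672]
eef_rot: [-0.001, 1.0, -0.0, -0.001]
contact_force: [-0.4, -0.6, 1.0]
opening: 0.349
finger_force: 0.0
```

Request:
step_arm --motion '[{"dp":[0,0,0],"twist":[0,0,0],"hand":-1},{"dp":[0,0,0],"twist":[0,0,0],"hand":-1},{"dp":[0,0,0],"twist":[0,0,0],"hand":-1},{"dp":[0,0,0],"twist":[0,0,0],"hand":-1}]' --force 25

```text
clock: 4.75
tool_pos: [0.4335, 0.3126, 0.0688]
eef_rot: [0.0, 1.0, 0.001, 0.0]
contact_force: [-0.7, -0.5, 4.9]
opening: 0.121
finger_force: 25.0
```

Request:
step_arm --motion '[{"dp":[0,0,-50],"twist":[0,0,0],"hand":-1},{"dp":[0,0,-100],"twist":[0,0,0],"hand":-1},{"dp":[-20,-50,-120],"twist":[0,0,0],"hand":-1},{"dp":[-40,-105,-120],"twist":[0,0,0],"hand":-1},{"dp":[-60,-160,-120],"twist":[0,0,0],"hand":-1}]'

```text
clock: 5.38
tool_pos: [0.4939, 0.1504, 0.1887]
eef_rot: [0.0, 1.0, 0.0, 0.001]
contact_force: [-0.4, -0.0, -1.5]
opening: 0.122
finger_force: 25.0
```

Request:
step_arm --motion '[{"dp":[-20,-55,0],"twist":[0,0,0],"hand":-1},{"dp":[-40,-110,0],"twist":[0,0,0],"hand":-1},{"dp":[-60,-165,0],"twist":[0,0,0],"hand":-1},{"dp":[-80,-220,0],"twist":[0,0,0],"hand":-1},{"dp":[-100,-275,0],"twist":[0,0,0],"hand":-1}]'

```text
clock: 6.0
tool_pos: [0.5932, -0.125, 0.1881]
eef_rot: [0.001, 1.0, 0.0, -0.0]
contact_force: [1.4, 0.7, -1.4]
opening: 0.126
finger_force: 25.0
```

Request:
step_arm --motion '[{"dp":[-20,-55,0],"twist":[0,0,0],"hand":-1},{"dp":[-40,-110,0],"twist":[0,0,0],"hand":-1},{"dp":[-58,-160,0],"twist":[0,0,0],"hand":-1},{"dp":[-63,-188,0],"twist":[0,0,0],"hand":-1},{"dp":[-63,-188,0],"twist":[0,0,0],"hand":-1}]'

```text
clock: 6.62
tool_pos: [0.6546, -0.3149, 0.1871]
eef_rot: [0.003, 1.0, -0.001, -0.001]
contact_force: [-0.2, 0.4, -2.2]
opening: 0.126
finger_force: 25.0
```

Request:
step_arm --motion '[{"dp":[0,0,45],"twist":[0,0,0],"hand":-1},{"dp":[0,0,85],"twist":[0,0,0],"hand":-1},{"dp":[0,0,109],"twist":[0,0,0],"hand":-1},{"dp":[0,0,109],"twist":[0,0,0],"hand":-1}]'

```text
clock: 7.12
tool_pos: [0.6548, -0.3095, 0.0775]
eef_rot: [-0.0, 1.0, 0.001, -0.002]
contact_force: [0.3, -0.6, -1.0]
opening: 0.128
finger_force: 25.0
```

Request:
step_arm --motion '[{"dp":[0,0,0],"twist":[0,0,0],"hand":-0.3},{"dp":[0,0,0],"twist":[0,0,0],"hand":-0.3},{"dp":[0,0,-50],"twist":[0,0,0],"hand":-0.3},{"dp":[0,0,-100],"twist":[0,0,0],"hand":-0.3},{"dp":[0,0,-110],"twist":[0,0,0],"hand":-0.3}]'

```text
clock: 7.75
tool_pos: [0.6587, -0.3117, 0.1952]
eef_rot: [0.001, 1.0, -0.001, 0.005]
contact_force: [-0.5, -0.3, -0.2]
opening: 0.351
finger_force: 0.0
```

```bash
python3 - <<'E'
from h import *
S=clouds()
for n,c,lo,hi,rad in [('dopA in bin',(.656,-.313),.055,.1,.05),('dopC stem',(.436,-.231),.045,.1,.06),('dopB stem',(.641,.083),.07,.12,.06)]:
    print('##',n); fit(S,c,lo,hi,rad)
E
```

```text
## dopA in bin
   top 21 c 660.1 -308.8 size 12.1 6.5 yaw 73.6 pca 75.6 z [59.7 75.5 93.5] mean [ 659.8 -307.8]
   scene 45 c 660.5 -309.9 size 12.2 11.3 yaw -75.6 pca -56.3 z [58.4 76.2 90.5] mean [ 661.6 -308.2]
## dopC stem
   top 27 c 436.5 -231.3 size 11.8 9.2 yaw 85.8 pca 69.8 z [47.6 82.1 88.1] mean [ 436.3 -229.8]
   scene 45 c 435.9 -230.9 size 12.0 11.6 yaw 36.2 pca -79.1 z [47.7 68.4 85.8] mean [ 436.2 -230.8]
## dopB stem
   top 25 c 642.2 83.4 size 11.0 10.1 yaw 28.5 pca 30.7 z [ 75.9 101.9 105. ] mean [641.1  82.9]
   scene 55 c 640.2 82.9 size 11.6 10.5 yaw -73.9 pca -80.7 z [ 71.5  92.3 105.9] mean [641.6  83.7]
```

Request:
step_arm --motion '[{"dp":[55,20,5],"twist":[0,0,0],"hand":-0.3},{"dp":[110,40,10],"twist":[0,0,0],"hand":-0.3},{"dp":[165,60,15],"twist":[0,0,0],"hand":-0.3},{"dp":[215,78,20],"twist":[0,0,0],"hand":-0.3},{"dp":[222,81,20],"twist":[0,0,0],"hand":-0.3}]'

```text
clock: 8.48
tool_pos: [0.4281, -0.2286, 0.1679]
eef_rot: [0.0, 1.0, 0.001, -0.004]
contact_force: [-0.2, 0.4, 0.4]
opening: 0.348
finger_force: 0.0
```

Request:
step_arm --motion '[{"dp":[0,0,0],"twist":[0,0,0],"hand":-0.3},{"dp":[0,0,0],"twist":[0,0,0],"hand":-0.3}]'

```text
clock: 8.72
tool_pos: [0.4359, -0.2303, 0.169]
eef_rot: [0.001, 1.0, -0.0, 0.001]
contact_force: [0.9, -0.5, -0.2]
opening: 0.35
finger_force: 0.0
```

Request:
step_arm --motion '[{"dp":[0,0,40],"twist":[0,0,0],"hand":-0.3},{"dp":[0,0,80],"twist":[0,0,0],"hand":-0.3},{"dp":[0,0,103],"twist":[0,0,0],"hand":-0.3},{"dp":[0,0,103],"twist":[0,0,0],"hand":-0.3}]'

```text
clock: 9.22
tool_pos: [0.4346, -0.2296, 0.0645]
eef_rot: [-0.0, 1.0, 0.0, -0.001]
contact_force: [-1.1, 0.0, 1.0]
opening: 0.351
finger_force: 0.0
```

Request:
step_arm --motion '[{"dp":[0,0,0],"twist":[0,0,0],"hand":-1},{"dp":[0,0,0],"twist":[0,0,0],"hand":-1},{"dp":[0,0,0],"twist":[0,0,0],"hand":-1},{"dp":[0,0,0],"twist":[0,0,0],"hand":-1}]'

```text
clock: 9.72
tool_pos: [0.4343, -0.2302, 0.0667]
eef_rot: [0.001, 1.0, -0.0, 0.001]
contact_force: [0.0, -0.2, 3.1]
opening: 0.123
finger_force: 25.0
```

Request:
step_arm --motion '[{"dp":[0,0,-50],"twist":[0,0,0],"hand":-1},{"dp":[0,0,-100],"twist":[0,0,0],"hand":-1},{"dp":[0,0,-120],"twist":[0,0,0],"hand":-1},{"dp":[-50,-30,-120],"twist":[0,0,0],"hand":-1},{"dp":[-100,-60,-120],"twist":[0,0,0],"hand":-1}]'

```text
clock: 10.35
tool_pos: [0.5344, -0.2907, 0.1869]
eef_rot: [0.0, 1.0, -0.0, -0.0]
contact_force: [1.7, -1.2, -1.0]
opening: 0.125
finger_force: 25.0
```

Request:
step_arm --motion '[{"dp":[-24,-20,0],"twist":[0,0,0],"hand":-1},{"dp":[-24,-22,0],"twist":[0,0,0],"hand":-1},{"dp":[-24,-22,0],"twist":[0,0,0],"hand":-1}]'

```text
clock: 10.72
tool_pos: [0.5566, -0.3114, 0.1856]
eef_rot: [0.0, 1.0, 0.0, -0.001]
contact_force: [-0.6, 0.4, -1.4]
opening: 0.125
finger_force: 25.0
```

Request:
step_arm --motion '[{"dp":[0,0,45],"twist":[0,0,0],"hand":-1},{"dp":[0,0,85],"twist":[0,0,0],"hand":-1},{"dp":[0,0,110],"twist":[0,0,0],"hand":-1},{"dp":[0,0,110],"twist":[0,0,0],"hand":-1}]'

```text
clock: 11.22
tool_pos: [0.5558, -0.3107, 0.0748]
eef_rot: [-0.0, 1.0, 0.001, -0.002]
contact_force: [-0.4, 0.5, -0.2]
opening: 0.125
finger_force: 25.0
```

Request:
step_arm --motion '[{"dp":[0,0,0],"twist":[0,0,0],"hand":-0.3},{"dp":[0,0,0],"twist":[0,0,0],"hand":-0.3},{"dp":[0,0,-50],"twist":[0,0,0],"hand":-0.3},{"dp":[0,0,-100],"twist":[0,0,0],"hand":-0.3},{"dp":[0,0,-120],"twist":[0,0,0],"hand":-0.3}]'

```text
clock: 11.85
tool_pos: [0.5597, -0.3123, 0.2007]
eef_rot: [0.0, 1.0, -0.001, 0.003]
contact_force: [0.9, -0.3, -0.2]
opening: 0.352
finger_force: 0.0
```

Request:
step_arm --motion '[{"dp":[-12,55,0],"twist":[0,0,0],"hand":-0.3},{"dp":[-24,110,0],"twist":[0,0,0],"hand":-0.3},{"dp":[-36,165,0],"twist":[0,0,0],"hand":-0.3},{"dp":[-48,220,0],"twist":[0,0,0],"hand":-0.3},{"dp":[-60,275,0],"twist":[0,0,0],"hand":-0.3}]'

```text
clock: 12.48
tool_pos: [0.6187, -0.0352, 0.1975]
eef_rot: [0.0, 1.0, -0.0, 0.001]
contact_force: [1.3, -0.3, -0.1]
opening: 0.351
finger_force: 0.0
```

Request:
step_arm --motion '[{"dp":[-12,55,0],"twist":[0,0,0],"hand":-0.3},{"dp":[-24,110,0],"twist":[0,0,0],"hand":-0.3},{"dp":[-24,119,0],"twist":[0,0,0],"hand":-0.3},{"dp":[-24,119,0],"twist":[0,0,0],"hand":-0.3},{"dp":[-24,119,0],"twist":[0,0,0],"hand":-0.3}]'

```text
clock: 13.1
tool_pos: [0.6422, 0.0791, 0.1964]
eef_rot: [0.002, 1.0, -0.001, 0.0]
contact_force: [0.3, 0.5, 0.0]
opening: 0.35
finger_force: 0.0
```

```bash
python3 - <<'E'
from h import *
S=clouds()
for n,c,lo,hi,rad in [('dopA in bin',(.660,-.310),.055,.1,.05),('dopC in bin',(.556,-.311),.055,.1,.04),('stickB',(.426,-.414),.006,.018,.085),('stickC',(.54,.045),.027,.04,.075)]:
    print('##',n); fit(S,c,lo,hi,rad)
E
```

```text
## dopA in bin
   top 31 c 662.6 -309.8 size 11.3 9.9 yaw -45.0 pca 85.5 z [56.4 84.6 91.5] mean [ 661.3 -308.3]
   scene 47 c 660.6 -309.6 size 11.7 10.6 yaw 81.7 pca -42.8 z [57.8 76.4 90.1] mean [ 661.6 -308.4]
## dopC in bin
   top 29 c 557.9 -309.3 size 11.6 10.0 yaw 77.7 pca 81.9 z [63.9 88.3 93.3] mean [ 557.8 -308. ]
   scene 45 c 555.7 -310.1 size 12.2 12.1 yaw -9.5 pca 4.3 z [57.2 74.9 90. ] mean [ 557.8 -308.3]
## stickB
   top 301 c 427.1 -417.6 size 130.2 22.5 yaw -4.7 pca -4.3 z [ 7.6 11.6 16.2] mean [ 426.4 -416.1]
   scene 165 c 423.5 -417.3 size 129.7 22.2 yaw -4.9 pca -4.6 z [ 7.7 11.1 14.2] mean [ 425.5 -416.3]
## stickC
   top 36 c 506.8 55.7 size 62.2 6.2 yaw -2.2 pca -4.3 z [28.1 31.6 36.9] mean [500.1  55.2]
   scene 137 c 560.8 39.3 size 79.1 20.2 yaw -9.0 pca -5.0 z [28.7 31.6 34.3] mean [567.1  38.5]
```

Request:
step_arm --motion '[{"dp":[0,3,40],"twist":[0,0,0],"hand":-0.3},{"dp":[0,3,80],"twist":[0,0,0],"hand":-0.3},{"dp":[0,3,110],"twist":[0,0,0],"hand":-0.3},{"dp":[0,3,110],"twist":[0,0,0],"hand":-0.3}]'

```text
clock: 13.7
tool_pos: [0.6405, 0.0831, 0.084]
eef_rot: [0.001, 1.0, -0.001, -0.002]
contact_force: [0.0, 0.2, 0.3]
opening: 0.351
finger_force: 0.0
```

Request:
step_arm --motion '[{"dp":[0,0,0],"twist":[0,0,0],"hand":-1},{"dp":[0,0,0],"twist":[0,0,0],"hand":-1},{"dp":[0,0,0],"twist":[0,0,0],"hand":-1},{"dp":[0,0,0],"twist":[0,0,0],"hand":-1}]'

```text
clock: 14.2
tool_pos: [0.6432, 0.0848, 0.0875]
eef_rot: [0.001, 1.0, 0.0, 0.001]
contact_force: [0.4, -0.6, 7.4]
opening: 0.125
finger_force: 25.0
```

Request:
step_arm --motion '[{"dp":[0,0,-50],"twist":[0,0,0],"hand":-1},{"dp":[0,0,-100],"twist":[0,0,0],"hand":-1},{"dp":[0,-40,-120],"twist":[0,0,0],"hand":-1},{"dp":[5,-100,-120],"twist":[0,0,0],"hand":-1},{"dp":[10,-155,-120],"twist":[0,0,0],"hand":-1}]'

```text
clock: 14.82
tool_pos: [0.6317, -0.072, 0.2064]
eef_rot: [0.0, 1.0, -0.0, 0.0]
contact_force: [0.2, -1.0, -1.2]
opening: 0.125
finger_force: 25.0
```

Request:
step_arm --motion '[{"dp":[5,-60,0],"twist":[0,0,0],"hand":-1},{"dp":[10,-120,0],"twist":[0,0,0],"hand":-1},{"dp":[20,-180,0],"twist":[0,0,0],"hand":-1},{"dp":[24,-238,0],"twist":[0,0,0],"hand":-1},{"dp":[24,-238,0],"twist":[0,0,0],"hand":-1}]'

```text
clock: 15.45
tool_pos: [0.6049, -0.3162, 0.205]
eef_rot: [0.006, 1.0, -0.002, -0.001]
contact_force: [0.7, 1.4, -1.5]
opening: 0.126
finger_force: 25.0
```

Request:
step_arm --motion '[{"dp":[0,0,0],"twist":[0,0,0],"hand":-1},{"dp":[0,0,0],"twist":[0,0,0],"hand":-1}]'

```text
clock: 15.7
tool_pos: [0.6084, -0.3054, 0.2062]
eef_rot: [-0.001, 1.0, 0.001, 0.0]
contact_force: [1.0, -0.8, -1.4]
opening: 0.127
finger_force: 25.0
```

Request:
step_arm --motion '[{"dp":[0,-4,45],"twist":[0,0,0],"hand":-1},{"dp":[0,-4,90],"twist":[0,0,0],"hand":-1},{"dp":[0,-4,130],"twist":[0,0,0],"hand":-1},{"dp":[0,-4,130],"twist":[0,0,0],"hand":-1}]'

```text
clock: 16.2
tool_pos: [0.6066, -0.3098, 0.0737]
eef_rot: [-0.001, 1.0, 0.001, -0.002]
contact_force: [0.4, 0.2, -1.1]
opening: 0.127
finger_force: 24.9
```

Request:
step_arm --motion '[{"dp":[0,0,0],"twist":[0,0,0],"hand":-0.3},{"dp":[0,0,0],"twist":[0,0,0],"hand":-0.3},{"dp":[0,0,-50],"twist":[0,0,0],"hand":-0.3},{"dp":[0,0,-100],"twist":[0,0,0],"hand":-0.3},{"dp":[0,0,-120],"twist":[0,0,0],"hand":-0.3}]'

```text
clock: 16.82
tool_pos: [0.6099, -0.3124, 0.2011]
eef_rot: [0.0, 1.0, -0.001, 0.003]
contact_force: [0.2, -0.9, -0.8]
opening: 0.347
finger_force: 0.0
```

Request:
step_arm --motion '[{"dp":[50,-30,20],"twist":[0,0,0.03],"hand":-0.1},{"dp":[100,-60,40],"twist":[0,0,0.06],"hand":-0.1},{"dp":[150,-90,60],"twist":[0,0,0.08],"hand":-0.1},{"dp":[180,-106,80],"twist":[0,0,0.08],"hand":-0.1},{"dp":[180,-106,80],"twist":[0,0,0.08],"hand":-0.1}]'

```text
clock: 17.45
tool_pos: [0.4229, -0.4197, 0.1145]
eef_rot: [0.043, 0.999, 0.0, -0.003]
contact_force: [0.3, 0.6, -0.0]
opening: 0.455
finger_force: 0.0
```

```bash
python3 - <<'E'
from h import *
S=clouds()
for n,c,lo,hi,rad in [('dopB in bin',(.608,-.310),.055,.1,.04),('dopC in bin',(.556,-.311),.055,.1,.04),('dopA in bin',(.660,-.310),.055,.1,.04),('stickB',(.426,-.414),.006,.018,.085),('stickC',(.54,.045),.027,.04,.075),('stickA',(.443,.411),.006,.018,.085)]:
    print('##',n); fit(S,c,lo,hi,rad)
print(r.get_state()['tool_pos'])
E
```

```text
## dopB in bin
   top 30 c 607.6 -308.2 size 10.2 9.8 yaw 84.8 pca 39.0 z [59.7 85.5 92.3] mean [ 607.4 -307.4]
   scene 43 c 606.8 -309.0 size 13.0 11.3 yaw 5.7 pca -43.9 z [58.8 76.5 91.2] mean [ 607.1 -307.7]
## dopC in bin
   top 29 c 559.1 -309.4 size 10.9 10.7 yaw -89.1 pca 83.1 z [61.9 88.5 92.6] mean [ 558.1 -308.1]
   scene 45 c 556.1 -310.0 size 12.3 10.8 yaw 24.9 pca -18.7 z [56.4 75.5 90.3] mean [ 557.7 -308.4]
## dopA in bin
   top 29 c 662.3 -309.5 size 11.1 9.9 yaw -45.4 pca 66.8 z [62.2 83.1 92.6] mean [ 661.4 -308.5]
   scene 48 c 660.7 -308.6 size 12.9 11.7 yaw 75.9 pca -56.9 z [57.3 76.4 90.9] mean [ 661.6 -308.4]
## stickB
   top 97 c 385.8 -413.0 size 47.0 19.1 yaw -2.8 pca 0.8 z [ 7.3 11.3 16.5] mean [ 382.8 -412.8]
   scene 170 c 423.6 -418.2 size 132.1 23.5 yaw -4.2 pca -4.6 z [ 7.1 11.3 14.3] mean [ 426.2 -416.1]
## stickC
   top 272 c 538.6 43.8 size 129.9 20.2 yaw -9.6 pca -8.3 z [28.2 31.9 37.1] mean [538.5  43.6]
   scene 242 c 536.0 43.5 size 128.5 19.1 yaw -8.9 pca -8.3 z [28.8 31.9 34.7] mean [539.2  43.2]
## stickA
   top 295 c 442.0 412.4 size 128.9 22.5 yaw 14.9 pca 16.6 z [ 7.9 11.9 15.9] mean [441.9 411.8]
   scene 291 c 437.1 411.6 size 131.9 19.6 yaw 16.1 pca 16.6 z [ 7.7 12.  14.9] mean [442.3 412.1]
[ 0.42871012 -0.41746419  0.11649664]
```

Request:
step_arm --motion '[{"dp":[2,1,40],"twist":[0,0,0],"hand":-0.1},{"dp":[2,1,75],"twist":[0,0,0],"hand":-0.1},{"dp":[2,1,88],"twist":[0,0,0],"hand":-0.1},{"dp":[2,1,90],"twist":[0,0,0],"hand":-0.1},{"dp":[2,1,90],"twist":[0,0,0],"hand":-0.1}]'

```text
clock: 18.18
tool_pos: [0.4271, -0.4169, 0.0273]
eef_rot: [0.04, 0.999, -0.0, 0.001]
contact_force: [-0.4, 0.1, 0.3]
opening: 0.451
finger_force: 0.0
```

Request:
step_arm --motion '[{"dp":[0,0,0],"twist":[0,0,0],"hand":-1},{"dp":[0,0,0],"twist":[0,0,0],"hand":-1},{"dp":[0,0,0],"twist":[0,0,0],"hand":-1},{"dp":[0,0,0],"twist":[0,0,0],"hand":-1}]'

```text
clock: 18.68
tool_pos: [0.4261, -0.417, 0.0267]
eef_rot: [0.04, 0.999, -0.0, 0.0]
contact_force: [-1.0, 0.3, 5.3]
opening: 0.201
finger_force: 25.0
```

Request:
step_arm --motion '[{"dp":[0,0,-40],"twist":[0,0,0],"hand":-1},{"dp":[0,0,-90],"twist":[0,0,0],"hand":-1},{"dp":[0,0,-140],"twist":[0,0,0],"hand":-1},{"dp":[-10,40,-170],"twist":[0,0,0],"hand":-1},{"dp":[-20,95,-170],"twist":[0,0,0],"hand":-1}]'

```text
clock: 19.3
tool_pos: [0.4548, -0.3247, 0.1984]
eef_rot: [0.043, 0.999, -0.001, 0.003]
contact_force: [1.5, 0.3, -0.1]
opening: 0.194
finger_force: 25.0
```

Request:
step_arm --motion '[{"dp":[-11,60,0],"twist":[0,0,0],"hand":-1},{"dp":[-22,120,0],"twist":[0,0,0],"hand":-1},{"dp":[-33,180,0],"twist":[0,0,0],"hand":-1},{"dp":[-44,240,0],"twist":[0,0,0],"hand":-1},{"dp":[-55,300,0],"twist":[0,0,0],"hand":-1}]'

```text
clock: 19.92
tool_pos: [0.5327, -0.0272, 0.196]
eef_rot: [0.04, 0.999, -0.0, -0.0]
contact_force: [0.2, -0.5, -1.3]
opening: 0.197
finger_force: 25.0
```

Request:
step_arm --motion '[{"dp":[-11,60,0],"twist":[0,0,-0.05],"hand":-1},{"dp":[-22,120,0],"twist":[0,0,-0.1],"hand":-1},{"dp":[-33,180,0],"twist":[0,0,-0.153],"hand":-1},{"dp":[-44,240,0],"twist":[0,0,-0.153],"hand":-1},{"dp":[-55,290,0],"twist":[0,0,-0.153],"hand":-1}]'

```text
clock: 20.55
tool_pos: [0.6105, 0.2584, 0.1959]
eef_rot: [-0.037, 0.999, 0.0, -0.0]
contact_force: [0.4, 0.2, -0.5]
opening: 0.194
finger_force: 25.0
```

Request:
step_arm --motion '[{"dp":[0,0,0],"twist":[0,0,0],"hand":-1},{"dp":[0,0,0],"twist":[0,0,0],"hand":-1}]'

```text
clock: 20.8
tool_pos: [0.6104, 0.2544, 0.1955]
eef_rot: [-0.036, 0.999, -0.001, -0.001]
contact_force: [0.5, 0.5, -0.9]
opening: 0.197
finger_force: 25.0
```

Request:
step_arm --motion '[{"dp":[-7,14,30],"twist":[0,0,0],"hand":-1},{"dp":[-7,14,80],"twist":[0,0,0],"hand":-1},{"dp":[-7,14,130],"twist":[0,0,0],"hand":-1},{"dp":[-7,14,159],"twist":[0,0,0],"hand":-1},{"dp":[-7,14,159],"twist":[0,0,0],"hand":-1}]'

```text
clock: 21.42
tool_pos: [0.6158, 0.2669, 0.0352]
eef_rot: [-0.035, 0.999, -0.002, -0.002]
contact_force: [-0.0, 0.1, 0.2]
opening: 0.203
finger_force: 25.0
```

Request:
step_arm --motion '[{"dp":[0,0,0],"twist":[0,0,0],"hand":-0.4},{"dp":[0,0,0],"twist":[0,0,0],"hand":-0.4},{"dp":[0,0,-30],"twist":[0,0,0],"hand":-0.4},{"dp":[0,0,-80],"twist":[0,0,0],"hand":-0.4},{"dp":[0,0,-110],"twist":[0,0,0],"hand":-0.4}]'

```text
clock: 22.05
tool_pos: [0.6177, 0.2707, 0.151]
eef_rot: [-0.036, 0.999, 0.001, 0.002]
contact_force: [-0.8, -0.2, 0.0]
opening: 0.3
finger_force: 0.0
```

Request:
step_arm --motion '[{"dp":[40,38,0],"twist":[0,0,-0.1],"hand":-0.1},{"dp":[80,76,0],"twist":[0,0,-0.216],"hand":-0.1},{"dp":[120,114,10],"twist":[0,0,-0.216],"hand":-0.1},{"dp":[155,147,25],"twist":[0,0,-0.216],"hand":-0.1},{"dp":[164,155,30],"twist":[0,0,-0.216],"hand":-0.1}]'

```text
clock: 22.68
tool_pos: [0.4383, 0.416, 0.118]
eef_rot: [-0.147, 0.989, 0.001, -0.001]
contact_force: [0.3, 0.4, 0.2]
opening: 0.451
finger_force: 0.0
```

Request:
step_arm --motion '[{"dp":[0,0,0],"twist":[0,0,0],"hand":-0.1},{"dp":[0,0,0],"twist":[0,0,0],"hand":-0.1}]'

```text
clock: 22.92
tool_pos: [0.4444, 0.4112, 0.1177]
eef_rot: [-0.142, 0.99, -0.0, 0.001]
contact_force: [0.8, -0.2, -0.3]
opening: 0.449
finger_force: 0.0
```

```bash
python3 - <<'E'
from h import *
S=clouds()
for n,c,lo,hi,rad in [('stickB in tray',(.616,.269),.012,.026,.07),('stickA',(.443,.411),.006,.018,.085),('stickC',(.54,.045),.027,.04,.075)]:
    print('##',n); fit(S,c,lo,hi,rad)
print(r.get_state()['tool_pos'])
E
```

```text
## stickB in tray
   top 267 c 618.0 266.1 size 130.0 20.5 yaw 2.5 pca 4.0 z [12.8 16.9 21.8] mean [616.9 267. ]
   scene 305 c 613.6 266.6 size 129.9 17.9 yaw 4.3 pca 4.5 z [14.4 17.  19.2] mean [617.4 267.1]
## stickA
  avg = a.mean(axis, **keepdims_kw)
  ret = um.true_divide(
h.py:42: RuntimeWarning: Degrees of freedom <= 0 for slice
  e,v=np.linalg.eigh(np.cov(q[:,:2].T)); pa=(np.degrees(np.arctan2(v[1,1],v[0,1]))+90)%180-90
  c *= np.true_divide(1, fact)
  c *= np.true_divide(1, fact)
Traceback (most recent call last):
  File "h.py", line 43, in fit
    print('  ',n,len(q),'c',round(cx,1),round(cy,1),'size',round(w,1),round(h,1),'yaw',round(a,1),'pca',round(pa,1),'z',(np.percentile(q[:,2],[5,50,95])*1000).round(1),'mean',(q[:,:2].mean(0)*1000).round(1))
                                                                                                                         ~~~~~~~~~~~~~^^^^^^^^^^^^^^^^^^
IndexError: index -1 is out of bounds for axis 0 with size 0
```

Request:
step_arm --motion '[{"dp":[1,1,40],"twist":[0,0,0],"hand":-0.1},{"dp":[1,1,75],"twist":[0,0,0],"hand":-0.1},{"dp":[1,1,88],"twist":[0,0,0],"hand":-0.1},{"dp":[1,1,91],"twist":[0,0,0],"hand":-0.1},{"dp":[1,1,91],"twist":[0,0,0],"hand":-0.1}]'

```text
clock: 23.65
tool_pos: [0.4414, 0.4139, 0.0271]
eef_rot: [-0.143, 0.99, 0.001, 0.001]
contact_force: [-0.5, 0.5, 0.3]
opening: 0.45
finger_force: 0.0
```

Request:
step_arm --motion '[{"dp":[0,0,0],"twist":[0,0,0],"hand":-1},{"dp":[0,0,0],"twist":[0,0,0],"hand":-1},{"dp":[0,0,0],"twist":[0,0,0],"hand":-1},{"dp":[0,0,0],"twist":[0,0,0],"hand":-1}]'

```text
clock: 24.15
tool_pos: [0.441, 0.4138, 0.0268]
eef_rot: [-0.144, 0.99, 0.0, 0.0]
contact_force: [-0.9, -0.3, 4.9]
opening: 0.2
finger_force: 25.0
```

Request:
step_arm --motion '[{"dp":[0,0,-40],"twist":[0,0,0],"hand":-1},{"dp":[0,0,-90],"twist":[0,0,0],"hand":-1},{"dp":[0,0,-120],"twist":[0,0,0.1],"hand":-1},{"dp":[0,0,-120],"twist":[0,0,0.216],"hand":-1},{"dp":[0,0,-120],"twist":[0,0,0.216],"hand":-1}]'

```text
clock: 24.78
tool_pos: [0.4406, 0.4133, 0.1463]
eef_rot: [-0.037, 0.999, -0.0, 0.0]
contact_force: [0.6, 0.7, -0.6]
opening: 0.198
finger_force: 25.0
```

Request:
step_arm --motion '[{"dp":[-50,-22,0],"twist":[0,0,0],"hand":-1},{"dp":[-100,-44,0],"twist":[0,0,0],"hand":-1},{"dp":[-150,-66,0],"twist":[0,0,0],"hand":-1},{"dp":[-165,-72,0],"twist":[0,0,0],"hand":-1},{"dp":[-165,-72,0],"twist":[0,0,0],"hand":-1}]'

```text
clock: 25.4
tool_pos: [0.6113, 0.3518, 0.1447]
eef_rot: [-0.035, 0.999, -0.001, -0.0]
contact_force: [-0.1, -0.5, -0.4]
opening: 0.2
finger_force: 25.0
```

Request:
step_arm --motion '[{"dp":[0,0,0],"twist":[0,0,0],"hand":-1},{"dp":[0,0,40],"twist":[0,0,0],"hand":-1},{"dp":[0,0,85],"twist":[0,0,0],"hand":-1},{"dp":[0,0,110],"twist":[0,0,0],"hand":-1},{"dp":[0,0,110],"twist":[0,0,0],"hand":-1}]'

```text
clock: 26.02
tool_pos: [0.609, 0.3541, 0.035]
eef_rot: [-0.037, 0.999, -0.0, -0.001]
contact_force: [0.1, -0.5, -0.9]
opening: 0.199
finger_force: 25.0
```

Request:
step_arm --motion '[{"dp":[0,0,0],"twist":[0,0,0],"hand":-0.4},{"dp":[0,0,0],"twist":[0,0,0],"hand":-0.4},{"dp":[0,0,-30],"twist":[0,0,0],"hand":-0.4},{"dp":[0,0,-80],"twist":[0,0,0],"hand":-0.4},{"dp":[0,0,-110],"twist":[0,0,0],"hand":-0.4}]'

```text
clock: 26.65
tool_pos: [0.6115, 0.3544, 0.1501]
eef_rot: [-0.036, 0.999, 0.001, 0.002]
contact_force: [0.5, 0.4, -0.3]
opening: 0.301
finger_force: 0.0
```

Request:
step_arm --motion '[{"dp":[18,-58,0],"twist":[0,0,0],"hand":-0.1},{"dp":[36,-116,0],"twist":[0,0,0],"hand":-0.1},{"dp":[54,-174,0],"twist":[0,0,0],"hand":-0.1},{"dp":[72,-232,0],"twist":[0,0,0.1],"hand":-0.1},{"dp":[89,-287,0],"twist":[0,0,0.218],"hand":-0.1}]'

```text
clock: 27.28
tool_pos: [0.5424, 0.0588, 0.1474]
eef_rot: [0.075, 0.997, 0.0, 0.001]
contact_force: [0.6, 0.4, -1.1]
opening: 0.445
finger_force: 0.0
```

Request:
step_arm --motion '[{"dp":[0,0,0],"twist":[0,0,0],"hand":-0.1},{"dp":[0,0,0],"twist":[0,0,0],"hand":-0.1}]'

```text
clock: 27.52
tool_pos: [0.5432, 0.0617, 0.1472]
eef_rot: [0.073, 0.997, 0.001, 0.001]
contact_force: [0.7, 0.3, 0.1]
opening: 0.453
finger_force: 0.0
```

```bash
sed -i "s/        q=p\[lab==b\]/        q=p[lab==b]\n        if len(q)<8: print('  ',n,'few'); continue/" h.py; python3 - <<'E'
from h import *
S=clouds()
for n,c,lo,hi,rad in [('stickA in tray',(.611,.353),.012,.026,.07),('stickC',(.54,.045),.027,.04,.075),('stone',(.586,-.055),.04,.06,.09)]:
    print('##',n); fit(S,c,lo,hi,rad)
print(r.get_state()['tool_pos'])
E
```

```text
## stickA in tray
   top 286 c 610.2 353.9 size 130.4 19.6 yaw 4.1 pca 4.6 z [13.5 17.2 21.8] mean [609.6 353.5]
   scene 331 c 606.3 353.3 size 129.6 18.3 yaw 4.4 pca 4.2 z [14.5 17.  19.7] mean [610.  353.4]
## stickC
   top few
   scene 236 c 536.1 43.3 size 130.8 18.6 yaw -8.8 pca -8.1 z [28.3 31.8 34.5] mean [540.9  42.8]
## stone
   top 239 c 594.0 -55.1 size 87.4 58.3 yaw 5.2 pca 37.8 z [41.9 45.8 51. ] mean [613.4 -62.3]
   scene 619 c 584.4 -55.2 size 102.8 61.2 yaw 5.7 pca 5.4 z [42.3 45.7 48.2] mean [586.2 -54. ]
[0.54312507 0.06304372 0.14678264]
```

Request:
step_arm --motion '[{"dp":[1,-19,10],"twist":[0,0,0],"hand":-0.1},{"dp":[1,-19,50],"twist":[0,0,0],"hand":-0.1},{"dp":[1,-19,90],"twist":[0,0,0],"hand":-0.1},{"dp":[1,-19,100],"twist":[0,0,0],"hand":-0.1},{"dp":[1,-19,100],"twist":[0,0,0],"hand":-0.1}]'

```text
clock: 28.25
tool_pos: [0.5383, 0.042, 0.0458]
eef_rot: [0.073, 0.997, -0.0, -0.001]
contact_force: [0.4, -0.8, 1.1]
opening: 0.449
finger_force: 0.0
```

Request:
step_arm --motion '[{"dp":[0,0,0],"twist":[0,0,0],"hand":-1},{"dp":[0,0,0],"twist":[0,0,0],"hand":-1},{"dp":[0,0,0],"twist":[0,0,0],"hand":-1},{"dp":[0,0,0],"twist":[0,0,0],"hand":-1}]'

```text
clock: 28.75
tool_pos: [0.5394, 0.0423, 0.0472]
eef_rot: [0.073, 0.997, 0.0, 0.001]
contact_force: [-0.0, 0.4, 7.1]
opening: 0.199
finger_force: 25.0
```

Request:
step_arm --motion '[{"dp":[0,0,-40],"twist":[0,0,0],"hand":-1},{"dp":[0,0,-90],"twist":[0,0,0],"hand":-1},{"dp":[0,0,-110],"twist":[0,0,-0.1],"hand":-1},{"dp":[0,0,-110],"twist":[0,0,-0.218],"hand":-1},{"dp":[0,0,-110],"twist":[0,0,-0.218],"hand":-1}]'

```text
clock: 29.38
tool_pos: [0.5386, 0.042, 0.1565]
eef_rot: [-0.035, 0.999, 0.0, 0.0]
contact_force: [-0.1, -0.0, 0.3]
opening: 0.205
finger_force: 25.0
```

Request:
step_arm --motion '[{"dp":[-20,58,0],"twist":[0,0,0],"hand":-1},{"dp":[-40,116,0],"twist":[0,0,0],"hand":-1},{"dp":[-60,174,0],"twist":[0,0,0],"hand":-1},{"dp":[-80,230,0],"twist":[0,0,0],"hand":-1},{"dp":[-94,263,0],"twist":[0,0,0],"hand":-1}]'

```text
clock: 30.0
tool_pos: [0.6125, 0.3157, 0.1556]
eef_rot: [-0.037, 0.999, 0.001, -0.001]
contact_force: [0.2, -0.4, -0.0]
opening: 0.197
finger_force: 25.0
```

Request:
step_arm --motion '[{"dp":[0,0,0],"twist":[0,0,0],"hand":-1},{"dp":[0,0,40],"twist":[0,0,0],"hand":-1},{"dp":[0,0,90],"twist":[0,0,0],"hand":-1},{"dp":[0,0,119],"twist":[0,0,0],"hand":-1},{"dp":[0,0,119],"twist":[0,0,0],"hand":-1}]'

```text
clock: 30.62
tool_pos: [0.6123, 0.3087, 0.035]
eef_rot: [-0.035, 0.999, -0.002, -0.002]
contact_force: [-0.6, 0.3, -0.3]
opening: 0.201
finger_force: 25.0
```

Request:
step_arm --motion '[{"dp":[0,0,0],"twist":[0,0,0],"hand":-0.4},{"dp":[0,0,0],"twist":[0,0,0],"hand":-0.4},{"dp":[0,0,-30],"twist":[0,0,0],"hand":-0.4},{"dp":[0,0,-80],"twist":[0,0,0],"hand":-0.4},{"dp":[0,0,-130],"twist":[0,0,0],"hand":-0.4}]'

```text
clock: 31.25
tool_pos: [0.6134, 0.3112, 0.1696]
eef_rot: [-0.036, 0.999, 0.0, 0.0]
contact_force: [0.5, 0.4, -1.0]
opening: 0.301
finger_force: 0.0
```

Request:
step_arm --motion '[{"dp":[8,-56,-20],"twist":[0,0,0],"hand":0.9},{"dp":[16,-112,-40],"twist":[0,0,0],"hand":0.9},{"dp":[24,-168,-60],"twist":[0,0,0],"hand":0.9},{"dp":[32,-224,-80],"twist":[0,0,0],"hand":0.9},{"dp":[40,-280,-100],"twist":[0,0,0],"hand":0.9}]'

```text
clock: 31.88
tool_pos: [0.5935, 0.0272, 0.269]
eef_rot: [-0.036, 0.999, -0.0, 0.001]
contact_force: [0.4, -0.2, -0.1]
opening: 0.845
finger_force: 0.0
```

Request:
step_arm --motion '[{"dp":[8,-50,-15],"twist":[0,0,-0.02],"hand":0.9},{"dp":[9,-78,-30],"twist":[0,0,-0.02],"hand":0.9},{"dp":[9,-78,-30],"twist":[0,0,-0.02],"hand":0.9}]'

```text
clock: 32.25
tool_pos: [0.5909, -0.0524, 0.2989]
eef_rot: [-0.043, 0.999, -0.001, 0.002]
contact_force: [0.4, 1.0, -0.5]
opening: 0.95
finger_force: 0.0
```

Request:
step_arm --motion '[{"dp":[0,0,0],"twist":[0,0.15,0],"hand":0.9},{"dp":[0,0,0],"twist":[0,0.3,0],"hand":0.9},{"dp":[0,0,0],"twist":[0,0.45,0],"hand":0.9},{"dp":[0,0,0],"twist":[0,0.56,0],"hand":0.9},{"dp":[0,0,0],"twist":[0,0.56,0],"hand":0.9}]'

```text
clock: 32.88
tool_pos: [0.5907, -0.0466, 0.295]
eef_rot: [-0.046, 0.96, -0.012, -0.277]
contact_force: [-0.9, 0.0, -0.5]
opening: 0.953
finger_force: 0.0
```

```bash
python3 - <<'E'
from h import *
s=r.get_state(); print(s['q'].round(3),s['tool_pos'].round(4)); print(R.from_quat(s['eef_rot']).as_matrix().round(3))
S=clouds()
fit(S,(.613,.311),.012,.026,.07)
E
```

```text
[ 0.18   0.926 -0.494  1.102  0.311  1.758  1.386] [ 0.5907 -0.0466  0.295 ]
[[-0.843 -0.095 -0.53 ]
 [-0.081  0.995 -0.049]
 [ 0.532  0.002 -0.847]]
   top 247 c 611.8 309.3 size 129.4 20.2 yaw 3.9 pca 3.5 z [13.3 16.7 21.4] mean [611.9 308.6]
   scene 316 c 608.8 308.7 size 130.1 18.1 yaw 3.8 pca 3.8 z [14.4 17.  19.4] mean [612.5 308.7]
```

Request:
step_arm --motion '[{"dp":[0,0,0],"twist":[0,-0.18,0],"hand":0.9},{"dp":[0,0,0],"twist":[0,-0.36,0],"hand":0.9},{"dp":[0,0,0],"twist":[0,-0.54,0],"hand":0.9},{"dp":[0,0,0],"twist":[0,-0.72,0],"hand":0.9},{"dp":[0,0,0],"twist":[0,-0.9,0],"hand":0.9}]'

```text
clock: 33.6
tool_pos: [0.5898, -0.0494, 0.2994]
eef_rot: [-0.045, 0.985, 0.007, 0.168]
contact_force: [1.1, -1.1, -1.7]
opening: 0.95
finger_force: 0.0
```

Request:
step_arm --motion '[{"dp":[0,0,0],"twist":[0,-0.18,0],"hand":0.9},{"dp":[0,0,0],"twist":[0,-0.36,0],"hand":0.9},{"dp":[0,0,0],"twist":[0,-0.54,0],"hand":0.9},{"dp":[0,0,0],"twist":[0,-0.67,0],"hand":0.9},{"dp":[0,0,0],"twist":[0,-0.67,0],"hand":0.9}]'

```text
clock: 34.22
tool_pos: [0.5782, -0.0639, 0.2834]
eef_rot: [-0.043, 0.959, -0.022, 0.28]
contact_force: [0.4, -0.1, -0.7]
opening: 0.949
finger_force: 0.0
```

```bash
python3 - <<'E'
from h import *
s=r.get_state(); print(s['q'].round(3),s['tool_pos'].round(4)); print(R.from_quat(s['eef_rot']).as_matrix().round(3))
E
```

```text
[ 0.469  0.54  -0.663  2.172  1.773  0.361 -0.041] [ 0.5782 -0.0639  0.2834]
[[-0.839 -0.071  0.539]
 [-0.096  0.995 -0.018]
 [-0.535 -0.067 -0.842]]
```

Request:
step_arm --motion '[{"dp":[0,0,0],"twist":[0,-0.15,0],"hand":0.9},{"dp":[0,0,0],"twist":[0,-0.3,0],"hand":0.9},{"dp":[0,0,0],"twist":[0,-0.45,0],"hand":0.9},{"dp":[0,0,0],"twist":[0,-0.45,0],"hand":0.9},{"dp":[0,0,0],"twist":[0,-0.45,0],"hand":0.9}]'

```text
clock: 34.85
tool_pos: [0.5773, -0.0643, 0.2808]
eef_rot: [-0.048, 0.874, -0.012, 0.483]
contact_force: [0.2, 0.0, -0.4]
opening: 0.951
finger_force: 0.0
```

```bash
python3 - <<'E'
from h import *
s=r.get_state(); print(s['q'].round(3),s['tool_pos'].round(4)); print(R.from_quat(s['eef_rot']).as_matrix().round(3))
E
```

```text
[ 0.659  0.832 -1.014  2.515  2.655  1.131 -0.718] [ 0.5773 -0.0643  0.2808]
[[-0.528 -0.073  0.846]
 [-0.096  0.995  0.026]
 [-0.844 -0.067 -0.532]]
```

```bash
cat >> h.py <<'E'
def to(x,y,z,tilt=None,yaw=None):
    "dp (mm) and twist from measured pose to world target (mm); tilt deg outward, yaw deg of object axis"
    s=r.get_state(); A=R.from_quat(s['eef_rot']); d=A.inv().apply(np.array([x,y,z])-s['tool_pos']*1000)
    tw=np.zeros(3)
    if yaw is not None:
        T=R.from_euler('z',yaw,degrees=True)*R.from_euler('y',-tilt,degrees=True)*R.from_quat([0,1,0,0]); tw=(A.inv()*T).as_rotvec()
    print('q',s['q'].round(2),'pos',(s['tool_pos']*1000).round(1),'dp',d.round(0),'tw',tw.round(3),'dist',np.linalg.norm(d).round())
E
python3 - <<'E'
from h import *
to(620,60,200,58,5.2)
E
```

```text
q [ 0.66  0.83 -1.01  2.52  2.66  1.13 -0.72] pos [577.3 -64.3 280.8] dp [ 34. 126.  82.] tw [-0.051 -0.005  0.047] dist 154.0
```

Request:
step_arm --motion '[{"dp":[10,40,27],"twist":[-0.05,0,0.05],"hand":0.9},{"dp":[22,85,54],"twist":[-0.05,0,0.05],"hand":0.9},{"dp":[34,126,82],"twist":[-0.05,0,0.05],"hand":0.9},{"dp":[34,126,82],"twist":[-0.05,0,0.05],"hand":0.9}]'

```text
clock: 35.35
tool_pos: [0.6236, 0.0642, 0.2016]
eef_rot: [-0.039, 0.874, 0.023, 0.484]
contact_force: [-0.2, -0.3, 0.1]
opening: 0.953
finger_force: 0.0
```

```bash
python3 - <<'E'
from h import *
to(620,60,80,58,5.2)
E
```

```text
q [ 0.32  1.07 -0.99  2.43  2.6   1.41 -0.78] pos [623.6  64.2 201.6] dp [105.  -4.  61.] tw [ 0.001 -0.    -0.001] dist 122.0
```

Request:
step_arm --motion '[{"dp":[35,-1,20],"twist":[0,0,0],"hand":0.9},{"dp":[70,-3,40],"twist":[0,0,0],"hand":0.9},{"dp":[105,-4,61],"twist":[0,0,0],"hand":0.9},{"dp":[105,-4,61],"twist":[0,0,0],"hand":0.9}]'

```text
clock: 35.85
tool_pos: [0.6189, 0.0535, 0.0786]
eef_rot: [-0.037, 0.875, 0.02, 0.483]
contact_force: [-0.5, 0.7, 0.5]
opening: 0.947
finger_force: 0.0
```

```bash
python3 - <<'E'
from h import *
to(620,60,200,58,5.2)
E
```

```text
q [ 0.3   1.37 -0.86  2.4   2.83  1.6  -0.78] pos [618.9  53.5  78.6] dp [-104.    6.  -63.] tw [-0.007 -0.003 -0.002] dist 122.0
```

Request:
step_arm --motion '[{"dp":[-45,0,-28],"twist":[0,0,0],"hand":0.9},{"dp":[-90,0,-56],"twist":[0,0,0],"hand":0.9},{"dp":[-135,0,-84],"twist":[0,0,0],"hand":0.9},{"dp":[-170,0,-106],"twist":[0,0,0],"hand":0.9},{"dp":[-170,0,-106],"twist":[0,0.15,0],"hand":0.9}]'

```text
clock: 36.48
tool_pos: [0.6168, 0.056, 0.2848]
eef_rot: [-0.041, 0.908, 0.019, 0.418]
contact_force: [0.9, -0.8, -2.1]
opening: 0.947
finger_force: 0.0
```

Request:
step_arm --motion '[{"dp":[0,0,0],"twist":[0,0.18,0],"hand":0.9},{"dp":[0,0,0],"twist":[0,0.36,0],"hand":0.9},{"dp":[0,0,0],"twist":[0,0.54,0],"hand":0.9},{"dp":[0,0,0],"twist":[0,0.72,0],"hand":0.9},{"dp":[0,0,0],"twist":[0,0.9,0],"hand":0.9}]'

```text
clock: 37.1
tool_pos: [0.6198, 0.0517, 0.2838]
eef_rot: [-0.037, 0.991, -0.019, 0.129]
contact_force: [1.4, -1.8, -0.6]
opening: 0.949
finger_force: 0.0
```

Request:
step_arm --motion '[{"dp":[0,0,0],"twist":[0,0.18,0],"hand":0.9},{"dp":[0,0,0],"twist":[0,0.36,0],"hand":0.9},{"dp":[0,0,0],"twist":[0,0.52,0],"hand":0.9},{"dp":[0,0,0],"twist":[0,0.52,0],"hand":0.9}]'

```text
clock: 37.6
tool_pos: [0.6225, 0.0518, 0.2809]
eef_rot: [-0.029, 0.991, -0.027, -0.128]
contact_force: [-1.0, 0.0, -0.4]
opening: 0.95
finger_force: 0.0
```

```bash
python3 - <<'E'
from h import *
to(598,-54,120,-32,5.3)
S=clouds(); fit(S,(.586,-.055),.04,.06,.09)
E
```

```text
q [ 0.21  0.9  -0.86  1.27  0.57  1.5   1.  ] pos [622.5  51.8 280.9] dp [-12. -96. 168.] tw [-0.031  0.3   -0.044] dist 194.0
   top 256 c 569.1 -33.7 size 103.3 44.4 yaw 34.1 pca 26.7 z [41.5 46.  50.8] mean [564.  -43.2]
   scene 617 c 583.7 -55.1 size 102.1 61.5 yaw 5.5 pca 5.6 z [42.2 45.6 48.3] mean [586.3 -54. ]
```

Request:
step_arm --motion '[{"dp":[-3,-30,40],"twist":[-0.01,0.1,-0.01],"hand":0.9},{"dp":[-6,-60,80],"twist":[-0.02,0.2,-0.02],"hand":0.9},{"dp":[-9,-85,120],"twist":[-0.03,0.3,-0.044],"hand":0.9},{"dp":[-12,-96,160],"twist":[-0.03,0.3,-0.044],"hand":0.9},{"dp":[-12,-96,168],"twist":[-0.03,0.3,-0.044],"hand":0.9}]'

```text
clock: 38.33
tool_pos: [0.5944, -0.0567, 0.1181]
eef_rot: [-0.044, 0.959, -0.015, -0.278]
contact_force: [1.3, 1.0, 0.3]
opening: 0.953
finger_force: 0.0
```

Request:
step_arm --motion '[{"dp":[0,0,0],"twist":[0,0,0],"hand":0.9},{"dp":[0,0,0],"twist":[0,0,0],"hand":0.9}]'

```text
clock: 38.58
tool_pos: [0.5971, -0.0536, 0.1213]
eef_rot: [-0.045, 0.96, -0.014, -0.276]
contact_force: [0.1, 0.1, 0.3]
opening: 0.951
finger_force: 0.0
```

```bash
python3 - <<'E'
from h import *
to(598,-54,46,-32,5.3)
s=snap('scene'); save(s,'a1.png',(220,100,420,260))
E
```

```text
q [ 0.3   1.19 -0.78  1.18  0.61  1.6   1.19] pos [597.1 -53.6 121.3] dp [-41.  -0.  63.] tw [-0.004 -0.001  0.001] dist 75.0
```

View pics/a1.png

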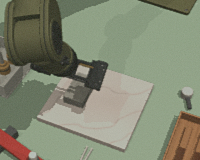

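The crop shows the tilted gripper just above the stone at crop px (80,95), with a finger on each side of it. I'll go down and grip.

Request:
step_arm --motion '[{"dp":[-14,0,22],"twist":[0,0,0],"hand":0.9},{"dp":[-28,0,44],"twist":[0,0,0],"hand":0.9},{"dp":[-38,0,58],"twist":[0,0,0],"hand":0.9},{"dp":[-41,0,62],"twist":[0,0,0],"hand":0.9},{"dp":[-41,0,62],"twist":[0,0,0],"hand":0.9}]'

```text
clock: 39.25
tool_pos: [0.5968, -0.0551, 0.0441]
eef_rot: [-0.045, 0.959, -0.015, -0.279]
contact_force: [-0.8, -0.3, 1.7]
opening: 0.953
finger_force: 0.9
```

Request:
step_arm --motion '[{"dp":[0,0,0],"twist":[0,0,0],"hand":-0.2},{"dp":[0,0,0],"twist":[0,0,0],"hand":-0.2},{"dp":[0,0,0],"twist":[0,0,0],"hand":-0.2},{"dp":[0,0,0],"twist":[0,0,0],"hand":-0.2},{"dp":[0,0,0],"twist":[0,0,0],"hand":-0.2}]' --force 55

```text
clock: 39.88
tool_pos: [0.5978, -0.0546, 0.0443]
eef_rot: [-0.045, 0.96, -0.014, -0.278]
contact_force: [1.4, 1.4, -0.3]
opening: 0.679
finger_force: 55.2
```

```bash
python3 - <<'E'
from h import *
to(598,-54,250,-32,5.3)
E
```

```text
q [ 0.29  1.29 -0.75  1.17  0.65  1.52  1.18] pos [597.8 -54.6  44.3] dp [ 110.    0. -174.] tw [-0.003 -0.005  0.   ] dist 206.0
```

Request:
step_arm --motion '[{"dp":[20,0,-32],"twist":[0,0,0],"hand":-0.2},{"dp":[50,0,-80],"twist":[0,0,0],"hand":-0.2},{"dp":[80,20,-125],"twist":[0,0,0],"hand":-0.2},{"dp":[105,50,-165],"twist":[0,0,0],"hand":-0.2},{"dp":[120,80,-190],"twist":[0,0,0],"hand":-0.2}]'

```text
clock: 40.5
tool_pos: [0.5906, 0.0254, 0.2704]
eef_rot: [-0.044, 0.96, -0.015, -0.277]
contact_force: [0.6, -0.6, -3.9]
opening: 0.674
finger_force: 55.0
```

Request:
step_arm --motion '[{"dp":[0,0,0],"twist":[0,-0.18,0],"hand":-0.2},{"dp":[0,0,0],"twist":[0,-0.36,0],"hand":-0.2},{"dp":[0,0,0],"twist":[0,-0.54,0],"hand":-0.2},{"dp":[0,0,0],"twist":[0,-0.72,0],"hand":-0.2},{"dp":[0,0,0],"twist":[0,-0.9,0],"hand":-0.2}]'

```text
clock: 41.12
tool_pos: [0.5892, 0.0238, 0.2684]
eef_rot: [-0.046, 0.985, 0.006, 0.169]
contact_force: [3.4, -1.8, -4.5]
opening: 0.675
finger_force: 55.0
```

Request:
step_arm --motion '[{"dp":[0,0,0],"twist":[0,-0.18,0],"hand":-0.2},{"dp":[0,0,0],"twist":[0,-0.36,0],"hand":-0.2},{"dp":[0,0,0],"twist":[0,-0.54,0],"hand":-0.2},{"dp":[0,0,0],"twist":[0,-0.67,0],"hand":-0.2},{"dp":[0,0,0],"twist":[0,-0.67,0],"hand":-0.2}]'

```text
clock: 41.75
tool_pos: [0.5896, 0.0208, 0.2664]
eef_rot: [-0.04, 0.916, -0.011, 0.399]
contact_force: [0.0, -2.6, -6.5]
opening: 0.677
finger_force: 55.0
```

```bash
python3 - <<'E'
from h import *
to(610,20,200,58,5)
E
```

```text
q [ 0.35  0.7  -0.84  2.38  2.36  0.88 -0.76] pos [589.6  20.8 266.4] dp [35.  1. 60.] tw [-0.051 -0.193  0.028] dist 69.0
```

Request:
step_arm --motion '[{"dp":[15,0,25],"twist":[-0.02,-0.1,0.01],"hand":-0.2},{"dp":[35,1,60],"twist":[-0.05,-0.19,0.028],"hand":-0.2},{"dp":[35,1,60],"twist":[-0.05,-0.19,0.028],"hand":-0.2}]'

```text
clock: 42.12
tool_pos: [0.606, 0.0182, 0.188]
eef_rot: [-0.037, 0.881, 0.021, 0.471]
contact_force: [-1.1, -0.0, -2.7]
opening: 0.678
finger_force: 55.0
```

```bash
python3 - <<'E'
from h import *
to(610,20,88,57.7,5.1)
S=clouds(); W=S['scene']; m=(abs(W[...,0]-.62)<.06)&(abs(W[...,1]-.02)<.04)&(W[...,2]>.05); print(np.nanmin(W[m],0))
save(snap('scene'),'a2.png',(220,60,440,260))
E
```

```text
q [ 0.36  1.04 -0.84  2.48  2.72  1.34 -0.89] pos [606.   18.2 188. ] dp [81.  1. 59.] tw [-0.002 -0.024 -0.004] dist 100.0
[ 0.56008981 -0.01995548  0.13109254]
```

View pics/a2.png

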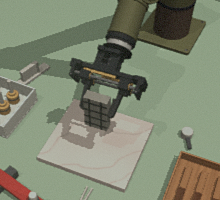

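The crop shows the stone held upright with its grooved face towards +x, at crop px (98,115). I'll lower it gently.

Request:
step_arm --motion '[{"dp":[25,0,18],"twist":[0,-0.024,0],"hand":-0.2},{"dp":[50,0,36],"twist":[0,-0.024,0],"hand":-0.2},{"dp":[70,1,51],"twist":[0,-0.024,0],"hand":-0.2},{"dp":[80,1,59],"twist":[0,-0.024,0],"hand":-0.2},{"dp":[80,1,59],"twist":[0,-0.024,0],"hand":-0.2}]'

```text
clock: 42.9
tool_pos: [0.6182, 0.0211, 0.1035]
eef_rot: [-0.039, 0.868, 0.02, 0.494]
contact_force: [-0.6, -0.1, -4.2]
opening: 0.673
finger_force: 55.0
```

```bash
python3 - <<'E'
from h import *
to(610,20,82,57.7,5.1)
print(r.get_state()['contact_force'])
E
```

```text
q [ 0.33  1.28 -0.75  2.44  2.9   1.55 -0.86] pos [618.2  21.1 103.5] dp [23. -0.  4.] tw [-0.003  0.027  0.002] dist 23.0
[-0.61312617 -0.0987984  -4.22145834]
```

Request:
step_arm --motion '[{"dp":[7,0,4],"twist":[0,0.027,0],"hand":-0.2},{"dp":[14,0,8],"twist":[0,0.027,0],"hand":-0.2},{"dp":[14,0,8],"twist":[0,0.027,0],"hand":-0.2},{"dp":[15,0,9],"twist":[0,0.027,0],"hand":-0.2}]'

```text
clock: 43.4
tool_pos: [0.6167, 0.0214, 0.0833]
eef_rot: [-0.039, 0.876, 0.021, 0.48]
contact_force: [-5.6, -1.6, 4.1]
opening: 0.671
finger_force: 55.0
```

```bash
python3 - <<'E'
from h import *
to(615,20,82,57.7,5.1)
print(r.get_state()['contact_force'])
E
```

```text
q [ 0.33  1.31 -0.74  2.42  2.9   1.52 -0.86] pos [616.7  21.4  83.3] dp [ 2. -1. -1.] tw [-0.002 -0.004  0.   ] dist 3.0
[-5.60312162 -1.57701385  4.07501444]
```

Request:
step_arm --motion '[{"dp":[0,0,0],"twist":[0,0,0],"hand":0.9},{"dp":[0,0,0],"twist":[0,0,0],"hand":0.9},{"dp":[0,0,0],"twist":[0,0,0],"hand":0.9},{"dp":[0,0,0],"twist":[0,0,0],"hand":0.9}]'

```text
clock: 43.9
tool_pos: [0.6168, 0.0214, 0.083]
eef_rot: [-0.039, 0.876, 0.02, 0.48]
contact_force: [-0.8, -0.2, 0.0]
opening: 0.947
finger_force: 0.0
```

Request:
step_arm --motion '[{"dp":[0,0,-25],"twist":[0,0,0],"hand":0.9},{"dp":[0,0,-55],"twist":[0,0,0],"hand":0.9},{"dp":[-40,0,-75],"twist":[0,0,0],"hand":0.9},{"dp":[-85,0,-75],"twist":[0,0,0],"hand":0.9},{"dp":[-130,0,-75],"twist":[0,0,0],"hand":0.9}]'

```text
clock: 44.52
tool_pos: [0.6233, 0.0225, 0.2334]
eef_rot: [-0.039, 0.877, 0.022, 0.479]
contact_force: [0.4, -0.4, -0.1]
opening: 0.947
finger_force: 0.0
```

```bash
python3 - <<'E'
from h import *
to(640,20,280,-32,5)
S=clouds(); fit(S,(.62,.02),.1,.13,.06); fit(S,(.62,.02),.07,.13,.06)
E
```

```text
q [ 0.58  1.2  -1.4   2.42  2.44  1.46 -0.39] pos [623.3  22.5 233.4] dp [-48.  -4. -11.] tw [1.000e-03 1.559e+00 1.000e-03] dist 50.0
   top 75 c 619.0 21.6 size 59.8 6.3 yaw -84.7 pca -85.4 z [101.9 117.3 123.4] mean [618.2  21.5]
   scene 300 c 625.5 21.8 size 61.5 29.9 yaw -84.4 pca -83.7 z [102.8 118.7 121.6] mean [629.9  23.5]
   top 80 c 619.0 21.6 size 59.8 6.3 yaw -84.7 pca -85.2 z [ 99.9 117.1 123.4] mean [618.  22.]
   scene 462 c 626.1 21.9 size 61.5 30.2 yaw -86.1 pca -82.3 z [ 74.7 112.  121.1] mean [632.1  24.8]
```

Request:
step_arm --motion '[{"dp":[-25,-2,-5],"twist":[0,0.15,0],"hand":0.9},{"dp":[-48,-4,-11],"twist":[0,0.33,0],"hand":0.9},{"dp":[-48,-4,-11],"twist":[0,0.51,0],"hand":0.9},{"dp":[-48,-4,-11],"twist":[0,0.69,0],"hand":0.9},{"dp":[-48,-4,-11],"twist":[0,0.87,0],"hand":0.9}]'

```text
clock: 45.25
tool_pos: [0.6388, 0.0189, 0.2789]
eef_rot: [-0.044, 0.993, 0.0, 0.111]
contact_force: [1.2, -1.4, -1.0]
opening: 0.947
finger_force: 0.0
```

Request:
step_arm --motion '[{"dp":[0,0,0],"twist":[0,0.18,0],"hand":0.9},{"dp":[0,0,0],"twist":[0,0.36,0],"hand":0.9},{"dp":[0,0,0],"twist":[0,0.54,0],"hand":0.9},{"dp":[0,0,0],"twist":[0,0.69,0],"hand":0.9},{"dp":[0,0,0],"twist":[0,0.69,0],"hand":0.9}]'

```text
clock: 45.88
tool_pos: [0.6403, 0.0205, 0.2758]
eef_rot: [-0.041, 0.972, -0.014, -0.23]
contact_force: [-0.1, 0.6, 0.7]
opening: 0.949
finger_force: 0.0
```

```bash
python3 - <<'E'
from h import *
to(650,22,190,-32,5.3)
S=clouds(); fit(S,(.62,.02),.1,.13,.06)
E
```

```text
q [ 0.26  1.12 -1.14  0.98  0.73  1.91  1.02] pos [640.3  20.5 275.8] dp [-47.   1.  72.] tw [-0.004  0.094 -0.009] dist 86.0
   top 234 c 629.5 22.6 size 60.1 27.7 yaw -85.0 pca -84.4 z [106.  119.2 123.6] mean [627.6  23.2]
   scene 308 c 626.2 22.0 size 60.3 29.3 yaw -84.6 pca -84.3 z [101.2 118.2 121.5] mean [630.1  23.6]
```

Request:
step_arm --motion '[{"dp":[-24,0,36],"twist":[0,0.05,-0.005],"hand":0.9},{"dp":[-47,1,72],"twist":[0,0.094,-0.009],"hand":0.9},{"dp":[-47,1,72],"twist":[0,0.094,-0.009],"hand":0.9},{"dp":[-47,1,72],"twist":[0,0.094,-0.009],"hand":0.9}]'

```text
clock: 46.48
tool_pos: [0.6503, 0.0209, 0.1961]
eef_rot: [-0.045, 0.961, -0.014, -0.272]
contact_force: [0.3, -0.0, 0.6]
opening: 0.948
finger_force: 0.0
```

```bash
python3 - <<'E'
from h import *
to(636.5,22.5,95.5,-32,5.3)
E
```

```text
q [ 0.22  1.24 -1.1   0.91  0.76  1.92  1.07] pos [650.3  20.9 196.1] dp [-41.   3.  93.] tw [-0.002  0.007  0.   ] dist 102.0
```

Request:
step_arm --motion '[{"dp":[-12,2,28],"twist":[0,0.007,0],"hand":0.9},{"dp":[-25,3,56],"twist":[0,0.007,0],"hand":0.9},{"dp":[-36,3,82],"twist":[0,0.007,0],"hand":0.9},{"dp":[-41,3,93],"twist":[0,0.007,0],"hand":0.9},{"dp":[-41,3,93],"twist":[0,0.007,0],"hand":0.9}]'

```text
clock: 47.1
tool_pos: [0.6364, 0.0221, 0.0945]
eef_rot: [-0.045, 0.96, -0.014, -0.276]
contact_force: [0.2, -1.1, -0.6]
opening: 0.952
finger_force: 0.0
```

```bash
python3 - <<'E'
from h import *
to(636.5,22.5,95.5,-32,5.3)
S=clouds(); fit({'scene':S['scene']},(.62,.02),.07,.13,.06)
E
```

```text
q [ 0.24  1.35 -1.07  1.    0.82  1.77  1.03] pos [636.4  22.1  94.5] dp [ 0.  0. -1.] tw [-0.003 -0.001 -0.   ] dist 1.0
   scene 120 c 635.3 41.6 size 28.8 12.1 yaw -62.6 pca -73.5 z [ 80.7 100.  119.2] mean [635.1  42.5]
```

Request:
step_arm --motion '[{"dp":[0,0,0],"twist":[0,0,0],"hand":-0.2},{"dp":[0,0,0],"twist":[0,0,0],"hand":-0.2},{"dp":[0,0,0],"twist":[0,0,0],"hand":-0.2},{"dp":[0,0,0],"twist":[0,0,0],"hand":-0.2},{"dp":[0,0,0],"twist":[0,0,0],"hand":-0.2}]' --force 55

```text
clock: 47.82
tool_pos: [0.6361, 0.023, 0.0936]
eef_rot: [-0.045, 0.96, -0.014, -0.277]
contact_force: [0.4, 2.3, 3.5]
opening: 0.673
finger_force: 55.0
```

Request:
step_arm --motion '[{"dp":[20,0,-32],"twist":[0,0,0],"hand":-0.2},{"dp":[50,0,-75],"twist":[0,0,0],"hand":-0.2},{"dp":[80,0,-105],"twist":[0,0,0],"hand":-0.2},{"dp":[110,0,-130],"twist":[0,0,0],"hand":-0.2},{"dp":[110,0,-130],"twist":[0,0,0],"hand":-0.2}]'

```text
clock: 48.45
tool_pos: [0.6128, 0.0203, 0.2633]
eef_rot: [-0.044, 0.96, -0.015, -0.275]
contact_force: [0.1, 0.2, -4.3]
opening: 0.673
finger_force: 55.0
```

```bash
python3 - <<'E'
from h import *
s=r.get_state(); print(s['contact_force'],s['opening'])
to(615,20,260,-32,5.3)
E
```

```text
[ 0.05981923  0.19013307 -4.25173198] 0.6727580834693685
q [ 0.26  1.14 -1.14  1.03  0.69  1.94  0.99] pos [612.8  20.3 263.3] dp [-4. -0.  2.] tw [-0.004  0.001 -0.001] dist 4.0
```

Request:
step_arm --motion '[{"dp":[0,0,0],"twist":[0,-0.18,0],"hand":-0.2},{"dp":[0,0,0],"twist":[0,-0.36,0],"hand":-0.2},{"dp":[0,0,0],"twist":[0,-0.54,0],"hand":-0.2},{"dp":[0,0,0],"twist":[0,-0.72,0],"hand":-0.2},{"dp":[0,0,0],"twist":[0,-0.9,0],"hand":-0.2}]'

```text
clock: 49.08
tool_pos: [0.6114, 0.0192, 0.2593]
eef_rot: [-0.046, 0.984, 0.007, 0.169]
contact_force: [1.4, -2.2, -3.5]
opening: 0.678
finger_force: 55.0
```

Request:
step_arm --motion '[{"dp":[0,0,0],"twist":[0,-0.18,0],"hand":-0.2},{"dp":[0,0,0],"twist":[0,-0.36,0],"hand":-0.2},{"dp":[0,0,0],"twist":[0,-0.54,0],"hand":-0.2},{"dp":[0,0,0],"twist":[0,-0.67,0],"hand":-0.2},{"dp":[0,0,0],"twist":[0,-0.67,0],"hand":-0.2}]'

```text
clock: 49.7
tool_pos: [0.6101, 0.0202, 0.2582]
eef_rot: [-0.042, 0.875, 0.023, 0.481]
contact_force: [-0.1, -1.1, -5.7]
opening: 0.674
finger_force: 55.0
```

```bash
python3 - <<'E'
from h import *
to(600,15,150,57.8,5.3)
E
```

```text
q [ 0.53  0.99 -1.19  2.45  2.49  1.29 -0.62] pos [610.1  20.2 258.2] dp [97. -4. 49.] tw [ 0.002 -0.004  0.003] dist 109.0
```

Request:
step_arm --motion '[{"dp":[30,-1,15],"twist":[0,0,0],"hand":-0.2},{"dp":[60,-2,30],"twist":[0,0,0],"hand":-0.2},{"dp":[85,-3,42],"twist":[0,0,0],"hand":-0.2},{"dp":[97,-4,49],"twist":[0,0,0],"hand":-0.2},{"dp":[97,-4,49],"twist":[0,0,0],"hand":-0.2}]'

```text
clock: 50.32
tool_pos: [0.6018, 0.015, 0.1512]
eef_rot: [-0.042, 0.876, 0.021, 0.481]
contact_force: [-0.4, 0.7, -3.7]
opening: 0.674
finger_force: 55.0
```

```bash
python3 - <<'E'
from h import *
to(600,15,60,57.8,5.3)
S=clouds(); W=S['scene']; m=(abs(W[...,0]-.66)<.02)&(abs(W[...,1]-.015)<.03)&(W[...,2]>.05); print(np.nanmedian(W[m],0))
save(snap('scene'),'a3.png',(220,60,440,260))
E
```

```text
q [ 0.47  1.27 -1.06  2.5   2.71  1.54 -0.63] pos [601.8  15.  151.2] dp [78.  0. 47.] tw [-0.001 -0.004  0.003] dist 91.0
[0.66564712 0.01797749 0.15520888]
```

View pics/a3.png

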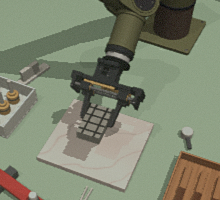

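The crop shows the stone level with the grooves up, at crop px (95,122). I'll lower it.

Request:
step_arm --motion '[{"dp":[26,0,16],"twist":[0,0,0],"hand":-0.2},{"dp":[52,0,32],"twist":[0,0,0],"hand":-0.2},{"dp":[78,0,47],"twist":[0,0,0],"hand":-0.2},{"dp":[78,0,47],"twist":[0,0,0],"hand":-0.2},{"dp":[78,0,47],"twist":[0,0,0],"hand":-0.2}]'

```text
clock: 51.1
tool_pos: [0.6014, 0.0151, 0.0645]
eef_rot: [-0.042, 0.874, 0.022, 0.484]
contact_force: [-0.3, 0.1, -2.9]
opening: 0.673
finger_force: 55.0
```

```bash
python3 - <<'E'
from h import *
to(601,15,43,57.8,5.3)
print(r.get_state()['contact_force'])
E
```

```text
q [ 0.46  1.47 -0.95  2.44  2.91  1.62 -0.59] pos [601.4  15.1  64.5] dp [18. -0. 11.] tw [0.    0.003 0.003] dist 21.0
[-0.29240276  0.05068842 -2.86009159]
```

Request:
step_arm --motion '[{"dp":[9,0,5],"twist":[0,0,0],"hand":-0.2},{"dp":[16,0,10],"twist":[0,0,0],"hand":-0.2},{"dp":[18,0,11],"twist":[0,0,0],"hand":-0.2},{"dp":[19,0,12],"twist":[0,0,0],"hand":-0.2}]'

```text
clock: 51.6
tool_pos: [0.6007, 0.0146, 0.0422]
eef_rot: [-0.041, 0.873, 0.022, 0.485]
contact_force: [-12.2, -4.5, 12.8]
opening: 0.673
finger_force: 55.0
```

```bash
python3 - <<'E'
from h import *
to(601,15,41.5,57.8,5.3)
print(r.get_state()['contact_force'])
E
```

```text
q [ 0.47  1.52 -0.92  2.42  2.96  1.63 -0.58] pos [600.7  14.6  42.2] dp [0. 0. 1.] tw [-0.     0.004  0.003] dist 1.0
[-12.1609734   -4.47951945  12.79881412]
```

Request:
step_arm --motion '[{"dp":[0,0,0],"twist":[0,0,0],"hand":0.9},{"dp":[0,0,0],"twist":[0,0,0],"hand":0.9},{"dp":[0,0,0],"twist":[0,0,0],"hand":0.9},{"dp":[0,0,0],"twist":[0,0,0],"hand":0.9}]'

```text
clock: 52.1
tool_pos: [0.6011, 0.0149, 0.0404]
eef_rot: [-0.042, 0.874, 0.021, 0.483]
contact_force: [0.2, -0.3, 1.2]
opening: 0.953
finger_force: 0.8
```

Request:
step_arm --motion '[{"dp":[-20,0,-15],"twist":[0,0,0],"hand":0.9},{"dp":[-60,0,-45],"twist":[0,0,0],"hand":0.9},{"dp":[-105,0,-70],"twist":[0,0,0],"hand":0.9},{"dp":[-150,0,-80],"twist":[0,0,0],"hand":0.9},{"dp":[-180,0,-80],"twist":[0,0,0],"hand":0.9}]'

```text
clock: 52.72
tool_pos: [0.6289, 0.0188, 0.2374]
eef_rot: [-0.043, 0.874, 0.022, 0.483]
contact_force: [0.4, -1.1, -0.0]
opening: 0.951
finger_force: 0.0
```

```bash
python3 - <<'E'
from h import *
to(600,0,260,0,0)
S=clouds(); fit(S,(.625,.017),.038,.06,.09); print('se'); fit(S,(.445,-.322),.04,.06,.06)
E
```

```text
q [ 0.53  1.05 -1.16  2.41  2.54  1.3  -0.59] pos [628.9  18.8 237.4] dp [ -3. -16. -38.] tw [0.046 1.01  0.089] dist 41.0
   top 75 c 639.6 17.5 size 58.4 11.6 yaw -82.9 pca -83.1 z [41.9 46.6 50.4] mean [639.1  19.2]
   scene 705 c 622.8 16.4 size 101.9 60.7 yaw 6.4 pca 5.9 z [42.3 45.6 48.3] mean [625.8  17.5]
se
   top few
   scene 107 c 443.2 -322.1 size 69.9 19.6 yaw -12.1 pca -14.5 z [41.7 48.7 52. ] mean [ 445.6 -321.9]
```

Request:
step_arm --motion '[{"dp":[-1,-5,-10],"twist":[0,0.18,0],"hand":0.0},{"dp":[-2,-10,-20],"twist":[0.01,0.36,0.02],"hand":0.0},{"dp":[-3,-16,-38],"twist":[0.02,0.54,0.04],"hand":0.0},{"dp":[-3,-16,-38],"twist":[0.03,0.72,0.06],"hand":0.0},{"dp":[-3,-16,-38],"twist":[0.04,0.9,0.08],"hand":0.0}]'

```text
clock: 53.45
tool_pos: [0.5994, -0.0123, 0.2492]
eef_rot: [-0.016, 0.985, -0.019, 0.172]
contact_force: [1.3, -0.7, -0.9]
opening: 0.499
finger_force: 0.0
```

Request:
step_arm --motion '[{"dp":[0,0,0],"twist":[0,0.11,0],"hand":0.0},{"dp":[0,0,0],"twist":[0,0.11,0],"hand":0.0},{"dp":[0,0,0],"twist":[0,0.11,0],"hand":0.0}]'

```text
clock: 53.82
tool_pos: [0.6, -0.0116, 0.2492]
eef_rot: [-0.016, 0.992, -0.019, 0.121]
contact_force: [-0.5, -0.2, -0.1]
opening: 0.498
finger_force: 0.0
```

```bash
python3 - <<'E'
from h import *
to(520,-170,200,0,-7)
E
```

```text
q [ 0.47  0.75 -0.96  1.86  1.03  0.83  0.58] pos [600.  -11.6 249.2] dp [  95. -154.   34.] tw [-0.024  0.244  0.153] dist 184.0
```

Request:
step_arm --motion '[{"dp":[25,-40,8],"twist":[-0.01,0.1,0.05],"hand":0.0},{"dp":[50,-80,17],"twist":[-0.02,0.2,0.1],"hand":0.0},{"dp":[75,-120,26],"twist":[-0.024,0.244,0.153],"hand":0.0},{"dp":[95,-154,34],"twist":[-0.024,0.244,0.153],"hand":0.0},{"dp":[95,-154,34],"twist":[-0.024,0.244,0.153],"hand":0.0}]'

```text
clock: 54.45
tool_pos: [0.5177, -0.1734, 0.1991]
eef_rot: [0.064, 0.998, -0.001, -0.002]
contact_force: [-0.6, 0.7, 0.1]
opening: 0.501
finger_force: 0.0
```

```bash
python3 - <<'E'
from h import *
to(445,-322,130,0,-14.3)
S=clouds(); fit(S,(.445,-.322),.042,.06,.06)
fit(S,(.625,.017),.038,.06,.09)
E
```

```text
q [ 0.77  0.84 -0.96  1.84  0.86  0.94  0.85] pos [ 517.7 -173.4  199.1] dp [  53. -156.   70.] tw [-0.003 -0.003  0.121] dist 179.0
   top 75 c 431.7 -318.8 size 41.1 14.2 yaw -13.2 pca -8.2 z [43.  49.5 53.9] mean [ 430.  -317.7]
   scene 91 c 443.5 -324.3 size 69.5 16.3 yaw -15.6 pca -14.5 z [43.5 49.  52.2] mean [ 444.9 -322.5]
   top 720 c 626.2 16.7 size 100.6 59.9 yaw 5.8 pca 5.4 z [41.4 46.1 50.9] mean [625.9  16.8]
   scene 698 c 622.4 16.1 size 101.2 60.8 yaw 5.7 pca 6.0 z [42.3 45.7 48.2] mean [625.7  17.3]
```

Request:
step_arm --motion '[{"dp":[15,-45,15],"twist":[0,0,0.04],"hand":0.0},{"dp":[30,-90,35],"twist":[0,0,0.08],"hand":0.0},{"dp":[45,-135,55],"twist":[0,0,0.121],"hand":0.0},{"dp":[53,-156,70],"twist":[0,0,0.121],"hand":0.0},{"dp":[53,-156,70],"twist":[0,0,0.121],"hand":0.0}]'

```text
clock: 55.18
tool_pos: [0.4493, -0.3172, 0.1304]
eef_rot: [0.122, 0.993, 0.001, 0.0]
contact_force: [0.2, 0.3, 0.1]
opening: 0.5
finger_force: 0.0
```

Request:
step_arm --motion '[{"dp":[0,0,0],"twist":[0,0,0],"hand":0.0},{"dp":[0,0,0],"twist":[0,0,0],"hand":0.0}]'

```text
clock: 55.42
tool_pos: [0.4517, -0.3156, 0.1322]
eef_rot: [0.12, 0.993, 0.001, 0.002]
contact_force: [-0.3, -0.8, -0.2]
opening: 0.5
finger_force: 0.0
```

```bash
python3 - <<'E'
from h import *
to(445,-322,52.5,0,-14.4)
E
```

```text
q [ 1.01  0.93 -0.87  1.88  0.98  0.83  0.94] pos [ 451.7 -315.6  132.2] dp [ 5. -8. 80.] tw [0.003 0.004 0.011] dist 80.0
```

Request:
step_arm --motion '[{"dp":[5,-8,20],"twist":[0,0,0.01],"hand":0.0},{"dp":[5,-8,50],"twist":[0,0,0.01],"hand":0.0},{"dp":[5,-8,74],"twist":[0,0,0.01],"hand":0.0},{"dp":[5,-8,79],"twist":[0,0,0.01],"hand":0.0},{"dp":[5,-8,79],"twist":[0,0,0.01],"hand":0.0}]'

```text
clock: 56.05
tool_pos: [0.444, -0.3234, 0.0528]
eef_rot: [0.126, 0.992, 0.001, 0.001]
contact_force: [-0.2, 0.4, 0.4]
opening: 0.499
finger_force: 0.0
```

Request:
step_arm --motion '[{"dp":[0,0,0],"twist":[0,0,0],"hand":-1},{"dp":[0,0,0],"twist":[0,0,0],"hand":-1},{"dp":[0,0,0],"twist":[0,0,0],"hand":-1},{"dp":[0,0,0],"twist":[0,0,0],"hand":-1}]' --force 40

```text
clock: 56.55
tool_pos: [0.4435, -0.3238, 0.0525]
eef_rot: [0.127, 0.992, 0.001, 0.001]
contact_force: [0.6, 1.0, 3.0]
opening: 0.152
finger_force: 39.8
```

Request:
step_arm --motion '[{"dp":[0,0,-30],"twist":[0,0,0],"hand":-1},{"dp":[0,0,-75],"twist":[0,0,0],"hand":-1},{"dp":[0,0,-120],"twist":[0,0,0],"hand":-1},{"dp":[0,0,-120],"twist":[0,0,0],"hand":-1}]'

```text
clock: 57.05
tool_pos: [0.4444, -0.3247, 0.1747]
eef_rot: [0.127, 0.992, -0.0, 0.003]
contact_force: [0.5, -0.3, -3.4]
opening: 0.152
finger_force: 39.8
```

```bash
python3 - <<'E'
from h import *
to(616,-60,175,0,5.6)
S=clouds(); fit(S,(.625,.017),.038,.06,.09)
E
```

```text
q [ 1.06  0.87 -0.91  1.86  0.89  0.88  1.01] pos [ 444.4 -324.7  174.7] dp [-99. 299.   0.] tw [-0.001  0.007 -0.352] dist 315.0
   top 723 c 626.3 16.7 size 100.8 59.9 yaw 5.7 pca 5.7 z [41.2 45.8 50. ] mean [625.6  16.8]
   scene 700 c 622.4 16.2 size 103.4 61.1 yaw 5.8 pca 5.5 z [42.8 45.8 48.3] mean [625.6  17.3]
```

Request:
step_arm --motion '[{"dp":[-19,57,0],"twist":[0,0,-0.07],"hand":-1},{"dp":[-38,114,0],"twist":[0,0,-0.14],"hand":-1},{"dp":[-57,171,0],"twist":[0,0,-0.21],"hand":-1},{"dp":[-76,228,0],"twist":[0,0,-0.28],"hand":-1},{"dp":[-95,285,0],"twist":[0,0,-0.352],"hand":-1}]'

```text
clock: 57.78
tool_pos: [0.606, -0.0713, 0.1699]
eef_rot: [-0.05, 0.999, 0.0, -0.001]
contact_force: [1.2, -0.4, -3.0]
opening: 0.155
finger_force: 39.8
```

```bash
python3 - <<'E'
from h import *
to(625,-39,110,0,5.65)
E
```

```text
q [ 0.53  0.95 -0.96  1.67  0.9   1.02  0.93] pos [606.  -71.3 169.9] dp [-22.  30.  60.] tw [ 0.    -0.003  0.001] dist 71.0
```

Request:
step_arm --motion '[{"dp":[-11,15,20],"twist":[0,0,0],"hand":-1},{"dp":[-22,30,40],"twist":[0,0,0],"hand":-1},{"dp":[-22,30,60],"twist":[0,0,0],"hand":-1},{"dp":[-22,30,60],"twist":[0,0,0],"hand":-1},{"dp":[-22,30,60],"twist":[0,0,0],"hand":-1}]'

```text
clock: 58.4
tool_pos: [0.6253, -0.0415, 0.1126]
eef_rot: [-0.048, 0.999, 0.0, 0.001]
contact_force: [-0.5, -0.7, -3.9]
opening: 0.15
finger_force: 39.8
```

```bash
python3 - <<'E'
from h import *
to(625,-37.5,73,0,5.65)
S=clouds()
print('stone');fit({'scene':S['scene']},(.625,.018),.038,.052,.09,gap=3)
s=snap('top'); save(s,'b1.png',(250,150,400,280))
s=snap('scene'); save(s,'b2.png',(220,100,440,260))
E
```

```text
q [ 0.45  1.04 -0.9   1.65  0.97  0.96  0.85] pos [625.3 -41.5 112.6] dp [-0.  4. 40.] tw [ 0.     0.001 -0.002] dist 40.0
stone
   scene 701 c 622.4 16.1 size 102.5 60.4 yaw 6.0 pca 6.2 z [42.4 45.7 48.3] mean [625.7  17.4]
```

View pics/b2.png

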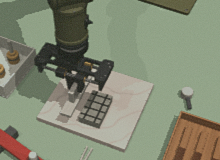

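The crop shows the straightedge held beside the stone, parallel to it: straightedge at crop px (70,105), stone at (97,108). I'll lower it, then slide it up against the stone.

Request:
step_arm --motion '[{"dp":[0,2,20],"twist":[0,0,0],"hand":-1},{"dp":[0,2,36],"twist":[0,0,0],"hand":-1},{"dp":[0,2,39],"twist":[0,0,0],"hand":-1},{"dp":[0,2,39],"twist":[0,0,0],"hand":-1}]'

```text
clock: 59.1
tool_pos: [0.6254, -0.0381, 0.0734]
eef_rot: [-0.049, 0.999, 0.001, 0.001]
contact_force: [0.4, 0.2, -4.0]
opening: 0.155
finger_force: 39.9
```

```bash
python3 - <<'E'
from h import *
to(625,-27.8,73,0,5.65)
print(r.get_state()['contact_force'])
E
```

```text
q [ 0.43  1.09 -0.86  1.66  1.03  0.91  0.81] pos [625.4 -38.1  73.4] dp [-1. 10.  0.] tw [ 0.001  0.002 -0.001] dist 10.0
[ 0.41781425  0.23683508 -3.99742636]
```

Just above the plate. I'll slide towards the stone in small steps.

Request:
step_arm --motion '[{"dp":[0,3,0.5],"twist":[0,0,0],"hand":-1},{"dp":[0,6,0.5],"twist":[0,0,0],"hand":-1},{"dp":[0,8,0.5],"twist":[0,0,0],"hand":-1},{"dp":[0,8,0.5],"twist":[0,0,0],"hand":-1}]'

```text
clock: 59.6
tool_pos: [0.6248, -0.0298, 0.0735]
eef_rot: [-0.049, 0.999, 0.001, 0.001]
contact_force: [-0.7, -0.6, -3.6]
opening: 0.154
finger_force: 39.9
```

Request:
step_arm --motion '[{"dp":[0,1,0],"twist":[0,0,0],"hand":-1},{"dp":[0,2,0],"twist":[0,0,0],"hand":-1},{"dp":[0,2,0],"twist":[0,0,0],"hand":-1},{"dp":[0,2,0],"twist":[0,0,0],"hand":-1}]'

```text
clock: 60.1
tool_pos: [0.6245, -0.0287, 0.0733]
eef_rot: [-0.049, 0.999, 0.0, 0.001]
contact_force: [0.0, -1.4, -3.2]
opening: 0.153
finger_force: 39.9
```

Request:
step_arm --motion '[{"dp":[0,1,0],"twist":[0,0,0],"hand":-1},{"dp":[0,2,0],"twist":[0,0,0],"hand":-1},{"dp":[0,3,0],"twist":[0,0,0],"hand":-1},{"dp":[0,3,0],"twist":[0,0,0],"hand":-1}]'

```text
clock: 60.6
tool_pos: [0.6242, -0.025, 0.0733]
eef_rot: [-0.049, 0.999, 0.001, 0.001]
contact_force: [-0.0, -2.5, -3.4]
opening: 0.152
finger_force: 39.9
```

```bash
python3 - <<'E'
from h import *
to(625,-27.8,72,0,5.65)
S=clouds(); fit({'scene':S['scene']},(.625,.018),.038,.052,.09,gap=3)
E
```

```text
q [ 0.41  1.09 -0.86  1.67  1.03  0.9   0.78] pos [624.2 -25.   73.3] dp [-0. -3.  1.] tw [ 0.001  0.002 -0.001] dist 3.0
   scene 593 c 629.0 20.6 size 89.0 61.0 yaw 6.4 pca 8.9 z [42.  45.7 48.3] mean [632.9  21.6]
```

Request:
step_arm --motion '[{"dp":[0,0.5,0.7],"twist":[0,0,0],"hand":-1},{"dp":[0,0.5,1.2],"twist":[0,0,0],"hand":-1},{"dp":[0,0.5,1.2],"twist":[0,0,0],"hand":-1}]'

```text
clock: 61.08
tool_pos: [0.6243, -0.0249, 0.0724]
eef_rot: [-0.049, 0.999, 0.0, 0.001]
contact_force: [-0.2, -4.7, 2.2]
opening: 0.155
finger_force: 39.9
```

Request:
step_arm --motion '[{"dp":[0,0,0],"twist":[0,0,0],"hand":-0.5},{"dp":[0,0,0],"twist":[0,0,0],"hand":-0.5},{"dp":[0,0,0],"twist":[0,0,0],"hand":-0.5}]'

```text
clock: 61.45
tool_pos: [0.6242, -0.0237, 0.0722]
eef_rot: [-0.049, 0.999, 0.001, 0.001]
contact_force: [0.7, 0.6, 0.1]
opening: 0.258
finger_force: 0.0
```

Request:
step_arm --motion '[{"dp":[0,0,-30],"twist":[0,0,0],"hand":-0.5},{"dp":[0,0,-80],"twist":[0,0,0],"hand":-0.5},{"dp":[0,0,-130],"twist":[0,0,0],"hand":-0.5},{"dp":[0,-50,-140],"twist":[0,0,0],"hand":-0.5},{"dp":[0,-105,-140],"twist":[0,0,0],"hand":-0.5}]'

```text
clock: 62.08
tool_pos: [0.6353, -0.1289, 0.2141]
eef_rot: [-0.05, 0.999, 0.001, 0.003]
contact_force: [1.4, -1.0, 0.3]
opening: 0.253
finger_force: 0.0
```

Request:
step_arm --motion '[{"dp":[50,-50,0],"twist":[0,0,0],"hand":-0.5},{"dp":[90,-100,0],"twist":[0,0,0],"hand":-0.5},{"dp":[130,-140,0],"twist":[0,0,0],"hand":-0.5},{"dp":[130,-140,0],"twist":[0,0,0],"hand":-0.5}]'

```text
clock: 62.58
tool_pos: [0.5146, -0.2869, 0.2105]
eef_rot: [-0.045, 0.999, -0.001, -0.001]
contact_force: [0.4, 1.0, -1.1]
opening: 0.247
finger_force: 0.0
```

```bash
python3 - <<'E'
from h import *
S=clouds()
print('stone'); fit(S,(.625,.022),.038,.06,.07,gap=3)
print('bar'); fit(S,(.625,-.026),.06,.08,.06)
print('base'); fit(S,(.630,-.028),.025,.0365,.09)
for i,c in enumerate([(.613,.311),(.611,.353),(.616,.267)]): print('stick',i); fit(S,c,.012,.026,.07)
for c in [(.608,-.309),(.556,-.31),(.66,-.31)]: print('dop'); fit(S,c,.055,.1,.03)
print('loupe'); fit(S,(.448,.222),.015,.035,.06)
s=snap('top'); cv2.imwrite('pics/c1.png',cv2.resize(s['pixels'][140:300,160:480,::-1],None,fx=2.4,fy=2.4,interpolation=cv2.INTER_CUBIC))
s=snap('scene'); print(find(s,'scene','tweezers'))
E
```

```text
stone
   top 722 c 625.6 20.3 size 100.5 59.8 yaw 5.8 pca 5.9 z [41.7 46.1 50.3] mean [625.   20.3]
   scene 700 c 622.7 19.7 size 100.5 61.1 yaw 6.2 pca 5.5 z [41.9 45.7 48.3] mean [625.9  21.2]
bar
   top 125 c 625.5 -24.8 size 70.2 13.9 yaw 6.0 pca 6.1 z [65.2 69.4 73.7] mean [625.7 -24.9]
   scene 135 c 622.8 -25.0 size 72.1 15.1 yaw 4.9 pca 6.0 z [62.7 69.3 72.2] mean [625.8 -23.9]
base
   top 365 c 625.6 -25.1 size 151.2 30.4 yaw 5.2 pca 5.7 z [25.9 29.8 34.4] mean [621.3 -25.1]
   scene 303 c 623.5 -23.7 size 156.2 85.4 yaw 29.8 pca 10.3 z [27.  29.8 34.1] mean [644.2 -15.1]
stick 0
   top 250 c 611.6 307.8 size 128.2 18.0 yaw 3.7 pca 3.4 z [13.3 17.3 22.1] mean [612.8 308.3]
   scene 318 c 609.2 308.6 size 129.1 18.2 yaw 4.0 pca 4.0 z [14.1 16.9 19.4] mean [612.5 308.7]
stick 1
   top 281 c 610.1 353.8 size 129.1 22.8 yaw 5.4 pca 4.5 z [12.9 17.3 21.2] mean [611.4 353.7]
   scene 332 c 606.6 353.2 size 129.8 18.4 yaw 4.3 pca 4.3 z [14.4 17.  19.8] mean [610.2 353.4]
stick 2
   top 266 c 618.2 266.6 size 129.6 18.2 yaw 3.5 pca 4.2 z [12.9 17.2 21.8] mean [616.  266.8]
   scene 312 c 613.5 266.6 size 132.2 17.9 yaw 4.4 pca 4.4 z [14.1 17.  19.6] mean [618.  267.2]
dop
   top 29 c 627.6 -315.6 size 11.2 11.1 yaw 85.1 pca -28.1 z [58.  82.4 94.4] mean [ 626.6 -313.5]
   scene 46 c 626.2 -314.4 size 12.3 12.0 yaw -58.5 pca -54.0 z [58.  75.4 90.7] mean [ 626.1 -313.6]
dop
   top few
   scene 44 c 555.7 -309.4 size 12.5 11.2 yaw -4.9 pca -75.3 z [56.9 75.6 89.8] mean [ 557.5 -308.6]
dop
   top 30 c 664.8 -309.5 size 11.6 10.3 yaw -74.6 pca 85.3 z [56.4 85.2 91.7] mean [ 663.8 -308.3]
   scene 47 c 663.2 -309.6 size 12.8 8.6 yaw -77.5 pca -57.7 z [57.  75.7 90.6] mean [ 663.6 -308.5]
loupe
   top 130 c 452.1 226.2 size 58.2 31.3 yaw 48.1 pca 31.8 z [16.4 23.5 27.6] mean [446.9 218.2]
   scene 129 c 454.6 228.1 size 70.0 31.8 yaw 40.9 pca 29.2 z [15.9 23.1 26.4] mean [449.2 220.2]
[([0.7873, 0.0558, 0.0079], 0.79)]
```

View pics/c1.png

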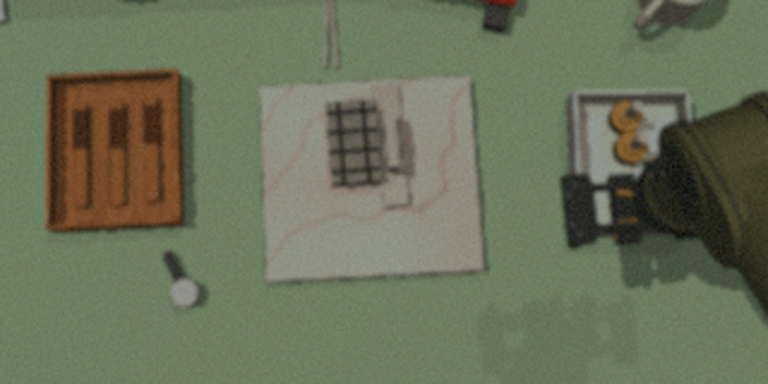

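The view shows three sticks flat in the tray at px (120,155) and the dops in the bin at (630,130). The stone is grooves up at (355,143), with the straightedge flush along it at (397,145). The measured offset is 45.0 mm with yaws equal, so I'm handing the job in.

```bash
python3 -c "
from plant import r
print(r.finish_job())"
```

```text
the job is handed in; nothing more can be done
None
```

I cleared the bench and handed the job in at about 63 s; the hand-in gave no verdict. In the last camera check all three dops were in the bin, all three sticks lay flat in the tray, the stone was grooves up with the straightedge flush along its long edge (45.0 mm offset, against 45 for flush), and the loupe and tweezers had not moved.

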